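Pack and register a box of plant specimens

TASK

Put every specimen on the desk (jar, vial, tree cone, dish, carton: whichever are there) into the open cardboard box. Register the box's record plate: move it from its wooden stand into the slot of the desk punch, push the punch's plunger all the way down to its stop and keep it there for a full second (never work the punch without the plate in it), let it come up, then move the plate into the record holder on the side of the box, fully home. Leave the tape and the other things on the desk where they are.

Things in the scene. Friction and masses are not known exactly. Their poses are not given: they have to be found in the camera images.
- box: shallow open cardboard box, fixed to the desk on the robot's left: 250 mm (its x) by 220 mm (its y) outside, 42 mm high, walls and floor 5 mm thick; origin at the centre of its underside, inner floor at z = 5 mm. On the outside of its -y wall a grey record holder is fixed (see point box_slot)
- box_slot (a point): centre of the floor of the slot in the box's record holder; x runs along the slot, z up. The slot is 82 mm long, 10 mm wide with flared lips, and its mouth is 25 mm above this point (37 mm above the desk); slot walls 8 mm thick. The slot's centre line lies 13 mm outside the box wall, whose top is 30 mm above this point
- press: desk punch for record plates, fixed to the desk on the robot's right: grey base plate 190 mm (its x) by 90 mm, 12 mm thick, origin at the centre of its underside. At its -x end is the steel plate slot (point press_slot), at its +x end a grey tower 60 x 70 mm, top at 76 mm, with a collar (radius 16 mm, top at 91 mm) and the black mushroom plunger on top
- press_slot (a point): centre of the floor of the punch's slot, 45 mm towards -x from the base's centre, 13 mm above the desk; x along the slot, z up. The slot is 82 mm long, 10 mm wide with flared lips, mouth 24 mm above this point; slot walls 8 mm thick
- plunger (a joint): how far the punch's plunger is pushed straight down, m: 0 = up, 0.012 = down on its stop. A spring pushes it back: about 2.4 N at the top rising to about 6 N at the stop; firmly on its stop it takes 10 N or more
- plunger_head (a point): centre of the top of the plunger's round black head (radius 20 mm, flat middle of radius 16 mm), 115 mm above the desk when up; moves down with it; 95 mm towards the punch's +x from the slot's centre
- record: record plate: aluminium blade 70 mm (x) by 5 mm (y) by 52 mm tall, its black grip bar 40 mm (x) by 12 mm (y), from 44 to 70 mm above the lower edge. Origin: middle of the lower edge, z up. Starts standing loosely in a fixed wooden stand near the robot (foot 100 x 50 mm, slot floor 6 mm, mouth 28 mm above the desk), leaning up to 0.15 rad; gripped across y it comes straight
- jar: specimen jar: upright glass jar with a metal lid, 42 mm across, 55 mm high, origin at the centre of its underside (z is its upright axis); stands upright on the desk at the start, anywhere in the middle of the desk; may be absent
- vial: specimen vial: amber glass tube with a white cap, 26 mm across (cap 27), 62 mm high, origin at the centre of its underside (z is its upright axis); stands upright on the desk at the start, anywhere in the middle of the desk; may be absent
- cone: brown tree cone standing on its flat base, up to 43 mm across the scales (40 mm across the solid body) at 18 mm height, narrowing to a blunt tip at 50 mm, origin at the centre of its underside (z is its upright axis); stands upright on the desk at the start, anywhere in the middle of the desk; may be absent
- dish: round flat greenish glass specimen dish, closed, 54 mm across, 20 mm high, origin at the centre of its underside (z is its upright axis); stands upright on the desk at the start, anywhere in the middle of the desk; may be absent
- carton: small closed cardboard specimen carton with a pale lid, 40 mm (its x) by 52 mm (its y), 32 mm high, origin at the centre of its underside (z is its upright axis); stands upright on the desk at the start, anywhere in the middle of the desk; may be absent
- tape: roll of grey tape, a ring 54 mm across with a 34 mm hole, 24 mm high, lying among the specimens; not a specimen, stays where it is; origin at the centre of its underside
- jar_mid (a point): middle of the jar, 27.5 mm above its underside on its axis
- vial_mid (a point): middle of the vial, 31 mm above its underside on its axis
- cone_mid (a point): middle of the cone, 25 mm above its underside on its axis
- dish_mid (a point): middle of the dish, 10 mm above its underside on its axis
- carton_mid (a point): middle of the carton, 16 mm above its underside on its axis
- flask: steel drinking flask, 68 mm across, 220 mm high, bystander at the edge of the work area; origin at the centre of its underside
- spray: orange spray bottle with a white head, 66 mm across, 180 mm high, bystander at the edge of the work area; origin at the centre of its underside
- mug: white mug, 80 mm across, 90 mm high, bystander at the edge of the work area; origin at the centre of its underside
- mouse: black computer mouse, 105 x 60 mm, 32 mm high, bystander at the edge of the work area; origin at the centre of its underside
- stapler: black stapler, 130 x 32 mm, 47 mm high, bystander at the edge of the work area; origin at the centre of its underside
- loupe: steel magnifier puck, 40 mm across, 22 mm high, bystander at the edge of the work area; origin at the centre of its underside
Things that resemble listed ones, but are neither listed nor needed, are in the scene too. What is meant by the dish is not purple, and is the smaller of those in its own colour.

How it is judged (in metres and radians):
On the way, in this order (a step that is already met when the one before it is completed fails the run):
1. the record plate stands in the punch's slot, down on its floor (x of record in the frame of press_slot between -0.01 and 0.01 m and y of record in the frame of press_slot between -0.006 and 0.006 m and z of record in the frame of press_slot between -0.006 and 0.005 m and angle between record's own z axis and vertical below 0.25 rad), for 0.3 s.
2. with the plate in the slot, the plunger is pushed down to its stop and kept there (all of step 1 and value of joint plunger above 0.0105 m), for 0.8 s.
3. the plunger is up again and the plate stands in the record holder on the box (x of record in the frame of box_slot between -0.01 and 0.01 m and y of record in the frame of box_slot between -0.006 and 0.006 m and z of record in the frame of box_slot between -0.006 and 0.005 m and angle between record's own z axis and vertical below 0.25 rad and value of joint plunger below 0.002 m), for 0.3 s.
At the end, for the whole second after the job is handed in: Every specimen present lies at rest inside the box (its middle within the walls and under 60 mm above the desk), in any order and any way up; the record plate stands in the box's record holder within 5 mm of the slot's floor, leaning less than 0.25 rad; the plunger is up (within 2 mm) (all of step 3 and x of jar_mid in the frame of box between -0.12 and 0.12 m and y of jar_mid in the frame of box between -0.105 and 0.105 m and z of jar_mid in the frame of box between 0 and 0.06 m and linear speed of each of jar, vial, cone, dish, carton, record below 0.03 m/s and x of vial_mid in the frame of box between -0.12 and 0.12 m and y of vial_mid in the frame of box between -0.105 and 0.105 m and z of vial_mid in the frame of box between 0 and 0.06 m and x of cone_mid in the frame of box between -0.12 and 0.12 m and y of cone_mid in the frame of box between -0.105 and 0.105 m and z of cone_mid in the frame of box between 0 and 0.06 m and x of dish_mid in the frame of box between -0.12 and 0.12 m and y of dish_mid in the frame of box between -0.105 and 0.105 m and z of dish_mid in the frame of box between 0 and 0.06 m and x of carton_mid in the frame of box between -0.12 and 0.12 m and y of carton_mid in the frame of box between -0.105 and 0.105 m and z of carton_mid in the frame of box between 0 and 0.06 m); the robot touches nothing.
It fails at once if the plunger is pushed more than half way without the record plate seated in the punch (value of joint plunger above 0.006 m and not (x of record in the frame of press_slot between -0.01 and 0.01 m and y of record in the frame of press_slot between -0.006 and 0.006 m and z of record in the frame of press_slot between -0.006 and 0.005 m and angle between record's own z axis and vertical below 0.25 rad)).
It fails at once if the tape or another thing on the desk is moved by more than 50 mm (distance of any of tape, flask, spray, mug, mouse, stapler, loupe from where it was at the start of the episode above 0.05 m).
Of jar, vial, cone, dish, carton only 3 to 5 are there at a start; the rules pass over those that are not, and their reading is None.
At some moment in a run one of dish, carton may be knocked a few centimetres aside while the robot is not near it.
It also fails if it takes over 210 s, if anything falls off the work surface, if the arm or the gripper's body presses on something with over 40 N, if the wrist force passes 120 N, or if a joint passes its speed limit or range.

ROBOT

A 6-joint arm with a two-finger parallel gripper is mounted at the origin on the work surface. World frame = base frame: x ahead of the robot, y to its left, z up, the work surface at z = 0. Lengths are in mm, angles in rad, forces in N, time in s.
With the tool pointing down it reaches from about 325 to 775 mm from the base axis. Payload 5.5 kg.
Tool frame: the origin (TCP) lies between the finger pads; the fingertips stand 17 mm ahead of it and the grasp point (between the pads) lies 2 mm behind it (ctrl.finger_overhang is the distance from the TCP to the fingertips, in mm); z points along the fingers, y is the direction in which the jaws open and shut (so a half turn about z gives the same grasp; the last joint's range is limited). The gripper opens to 88 mm and grips with 3 to 60 N. Pads are 20 mm wide; open, the fingers measure 115 mm over their backs; the gripper's body (75 mm by 178 mm) begins 61 mm behind the grasp point.
Start: joints at [-1.172, 0.091, 1.231, -0, 1.82, -0.057], TCP at [264.11, -538.76, 239.631] pointing down, gripper open.
Joint ranges: [-2.87, 2.87], [-0.86, 2.18], [0.17, 2.46], [-1.51, 4.65], [0.06, 2.69], [-2.65, 2.65]. Speed limits (rad/s): [2.57, 2.57, 3.01, 3.14, 3.14, 3.14].

INTERFACE

Orientations are given as a 3x3 rotation matrix whose columns are the frame's x, y, z axes.
In Python, from rig import ctrl gives the robot as it stands. The module is installed in compiled form; this text tells all that it offers.
- The arm moves only by the tool send_rows, never from a script. Its argument "moves" is one flat list of numbers, 4 for each row, row after row: the shift along the tool's x, y, z in m, then the turn about the tool's z in degrees. In form: [x, y, z, spin, x, y, z, spin, ...]. A call has 1 to 20 rows; each row shifts and turns the commanded pose from where the row before left it, along the tool's axes as they then stand; what a row does not reach is not made up. A row lasts 1/10 s, in which the tool goes at most 50 mm and 8.59 degrees, less where a joint would pass 70% of its speed; a pose out of reach is approached as far as the arm can. A call is refused whole if a number of a shift passes 0.05 or a number of a turn 8.59, either way. A call with a gripper value outside its range is refused whole. "claw" is the opening, from 0 (shut) to 1 (fully open), set as the call begins (left out, the last holds). The fingers move at their own pace and stop on an object; "newtons" is the grip in N (left out, the last holds). Time passes only in rows, so rows that do not move let the fingers close. It gives the time, the measured TCP pose, the force and the opening at its end, in the units of the state.
- ctrl.get_state(): the state, without advancing time (a new reading comes with each control period).
- ctrl.grab_frame(name): name is "side" or "top"; returns a dict with "image" (384x512x3 uint8, red, green, blue), "mtx" (3x3 intrinsics, pixels), "R" (3x3) and "t" (3): a world point X has camera coordinates R X + t. Camera axes: x right, y down, z forward; pixel columns grow to the right and rows downward; lengths in mm; the calibration is good to about 2 mm. A picture is of the moment at which its call begins. There is no depth.
- ctrl.hand_in(): hands the job in, once; it reports no verdict.
Trained networks look in a picture, given as the dict that the camera call returned (one of the last four; its "shot" number tells which), for a name from the list of things; names that differ only in an ending like _2 or _b are one class to them, and where a whole thing is asked for, a point or a joint stands for the part that bears it (a point fixed in the world has none). Each returns a list of dicts, best first, with "confidence" (0 to 1); they miss things now and then, are a little off and sometimes report something else, mostly with a low value. They report only what shows in the picture. A call takes as long as a camera call. They do not tell look-alikes from the thing itself.
- ctrl.find_in(picture, label): "uv" ([column, row] in pixels, amid what is visible of it).
The state is a dict: "clock": time; "qpos": joint angles; "joint_vel": joint speeds; "joint_efforts": joint torques, N m; "tcp_pos": TCP position; "ee_rot": TCP orientation; "wrist_force": force on the tool from outside, world axes, zero at the start; "moment": the same for the moment, N m; "width": finger opening in mm.
Only numpy, scipy, OpenCV 4.12 (cv2) and the standard library are available. Lean on these libraries where they do the work, as an engineer would, in place of code of your own. Each camera call takes 0.05 s, during which the arm holds its last target.

## Working session

There is one attempt and no reset: what is moved stays moved. The work goes in short steps, Python scripts to look and compute and a tool call to move; the robot and the scene stay as the last step left them, time stands still between calls to the robot, and variables do not carry over. Pictures are saved under pics/ and viewed, and the job is handed in when it is done.

Besides the shell and the picture viewer there is one more tool, called after "Request:" as name(argument=value, ...), one argument or row to a line, values as JSON. send_rows: Moves the arm, as the interface text tells. Its arguments: {"type":"object","properties":{"moves":{"type":"array","items":{"type":"number"}},"claw":{"type":"number"},"newtons":{"type":"number"}},"required":["moves"]}

```bash
mkdir -p pics; ls; cat > h.py <<'E'
import numpy as np,cv2,json
from rig import ctrl
def shot(cam,fn=None):
    f=ctrl.grab_frame(cam)
    if fn: cv2.imwrite('pics/'+fn,cv2.cvtColor(f['image'],cv2.COLOR_RGB2BGR))
    return f
def proj(f,X):
    c=f['R']@np.array(X,float)+f['t']; p=f['mtx']@c; return p[:2]/p[2]
def ray(f,uv,z):
    d=f['R'].T@np.linalg.inv(f['mtx'])@np.array([uv[0],uv[1],1.]); o=-f['R'].T@np.array(f['t'])
    return o+d*(z-o[2])/d[2]
E
python3 - <<'E'
from h import *
s=ctrl.get_state(); print(s)
for c in('top','side'):
    f=shot(c,c+'0.png'); np.savez(c+'0.npz',**{k:f[k] for k in('image','mtx','R','t')})
    print(c,f['mtx'],f['R'],f['t'])
    for n in 'box press record jar vial cone dish carton tape plunger_head flask spray mug mouse stapler loupe'.split():
        r=ctrl.find_in(f,n); print(n,[(np.round(d['uv']).tolist(),round(d['confidence'],2)) for d in r])
E
```

```text
pics
{'clock': 0.0, 'qpos': array([-1.17173910e+00,  9.18607814e-02,  1.23184835e+00,  2.49116502e-06,
        1.81979669e+00, -5.66766891e-02]), 'joint_vel': array([ 0.00047865,  0.00032228,  0.00251387, -0.00094283,  0.00132421,
        0.00114247]), 'joint_efforts': array([ 6.82558184e-04, -4.46442354e+01, -4.06447542e+01,  7.00822100e-02,
        2.91234883e-02, -1.60061077e-04]), 'tcp_pos': array([ 263.98553696, -538.52241856,  238.52689429]), 'ee_rot': array([[ 8.97938029e-01,  4.40121286e-01, -7.41135457e-04],
       [ 4.40121896e-01, -8.97936304e-01,  1.76378177e-03],
       [ 1.10785469e-04, -1.90995667e-03, -9.99998170e-01]]), 'wrist_force': array([ 0.09296522, -0.03124422, -0.77020447]), 'moment': array([-0.0431568 , -0.04155511,  0.02134038]), 'width': 87.70511592058001}
top [[478.56426053   0.         258.11842244]
 [  0.         478.56426053 192.19649014]
 [  0.           0.           1.        ]] [[-0.01166725 -0.99981414 -0.01534828]
 [-0.99422305  0.01323713 -0.10651435]
 [ 0.10669772  0.01401689 -0.9941927 ]] [  -4.10825288  597.94056445 1588.67589669]
box [([172.0,
[... 975 characters left out ...]
.0, 209.0], 0.18)]
press [([292.0, 184.0], 0.63), ([326.0, 163.0], 0.59)]
record [([308.0, 220.0], 0.75)]
jar [([227.0, 210.0], 0.76), ([304.0, 219.0], 0.4)]
vial []
cone [([291.0, 184.0], 0.45), ([226.0, 210.0], 0.29)]
dish [([328.0, 203.0], 0.7), ([303.0, 256.0], 0.7), ([272.0, 206.0], 0.52)]
carton [([260.0, 226.0], 0.84), ([325.0, 167.0], 0.37), ([236.0, 298.0], 0.22)]
tape [([246.0, 194.0], 0.75)]
plunger_head [([363.0, 139.0], 0.68), ([317.0, 143.0], 0.66)]
flask [([290.0, 185.0], 0.74), ([170.0, 236.0], 0.68)]
spray [([145.0, 349.0], 0.72)]
mug [([239.0, 301.0], 0.56)]
mouse [([362.0, 137.0], 0.87), ([279.0, 138.0], 0.5)]
stapler [([194.0, 207.0], 0.77)]
loupe [([325.0, 142.0], 0.51)]
```

```bash
python3 - <<'E'
import cv2
a=cv2.imread('pics/top0.png')[110:290,70:450]; cv2.imwrite('pics/top0z.png',cv2.resize(a,None,fx=2.1,fy=2.1,interpolation=cv2.INTER_CUBIC))
a=cv2.imread('pics/side0.png'); cv2.imwrite('pics/side0z.png',cv2.resize(a,(800,600),interpolation=cv2.INTER_CUBIC))
E
```

```text
(no output)
```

View pics/top0z.png

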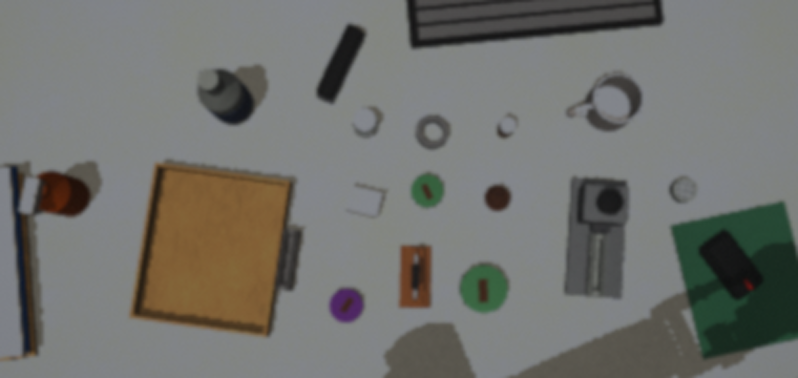

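View pics/side0z.png

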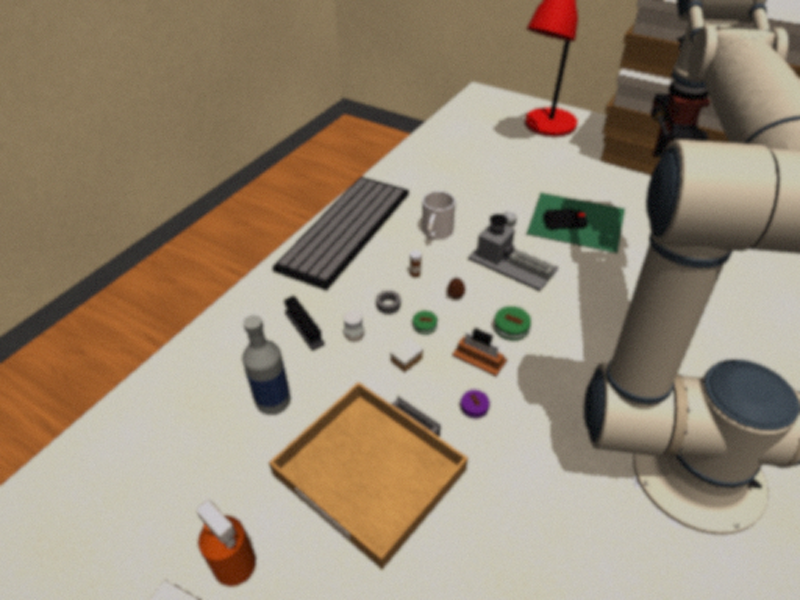

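The top view shows jar (245,168), vial (312,170), cone (304,204), carton (244,205), tape (276,172), the box with its holder on the right wall (~208,232), the stand (267,240) and the punch (353,222).
Dish candidates are small green (273,200), large green (300,247) and purple (235,255). The small green one fits: it is not purple and is the smaller of the two greens.

```bash
python3 - <<'E'
from h import *
acc=[];
for i in range(6): f=shot('top'); acc.append(f['image'].astype(float))
im=np.mean(acc,0); np.savez('topavg.npz',image=im,mtx=f['mtx'],R=f['R'],t=f['t'])
acc=[]
for i in range(6): g=shot('side'); acc.append(g['image'].astype(float))
im2=np.mean(acc,0); np.savez('sideavg.npz',image=im2,mtx=g['mtx'],R=g['R'],t=g['t'])
def crop(im,x0,y0,x1,y1,k,fn):
    a=np.clip(im[y0:y1,x0:x1]*1.5,0,255).astype(np.uint8)[:,:,::-1]
    a=cv2.resize(a,None,fx=k,fy=k,interpolation=cv2.INTER_CUBIC)
    for u in range((x0+9)//10*10,x1,10): cv2.putText(a,str(u),(int((u+.5-x0)*k)-8,8),0,.3,(0,0,0),1); cv2.line(a,(int((u+.5-x0)*k),10),(int((u+.5-x0)*k),16),(0,0,0),1)
    for v in range((y0+9)//10*10,y1,10): cv2.putText(a,str(v),(0,int((v+.5-y0)*k)),0,.3,(0,0,0),1)
    cv2.imwrite('pics/'+fn,a)
crop(im,225,155,325,230,8,'c1.png')
crop(im,190,185,320,275,6,'c2.png')
crop(im,330,180,390,260,7,'c3.png')
crop(im2,220,150,360,255,5,'c4.png')
E
```

```text
(no output)
```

View pics/c1.png

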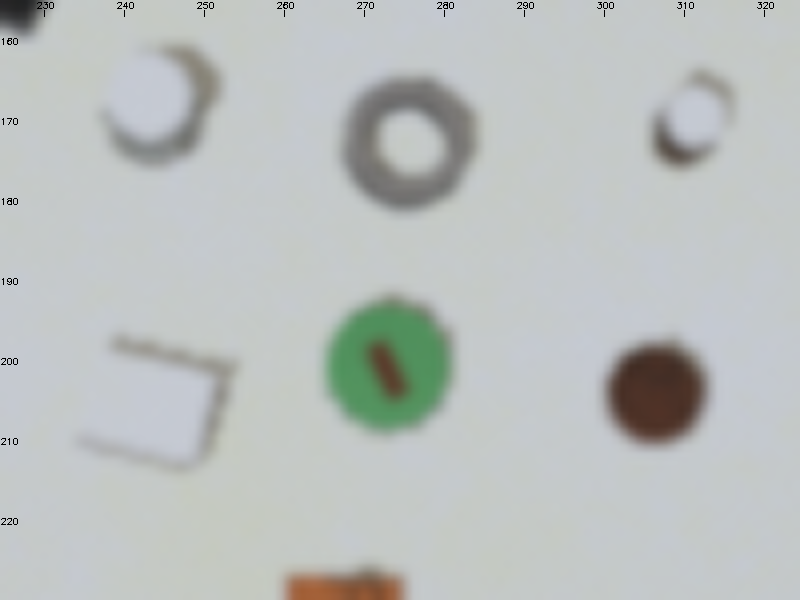

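View pics/c2.png

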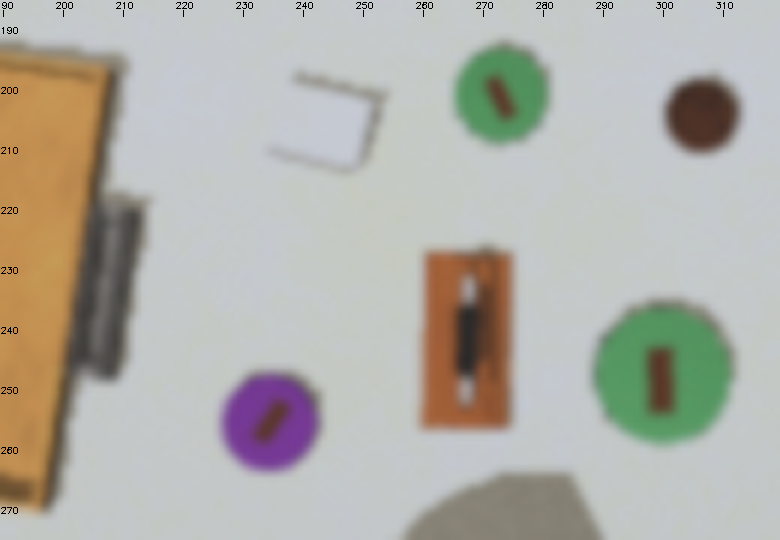

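View pics/c3.png

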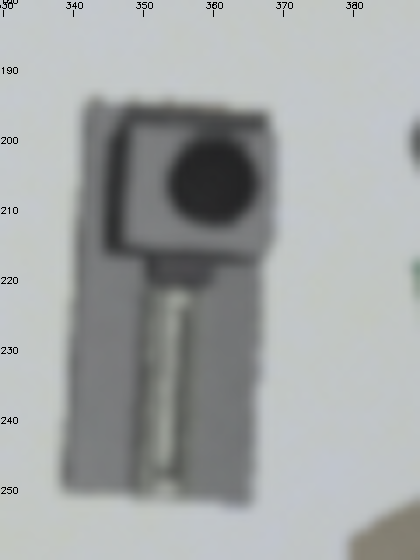

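View pics/c4.png

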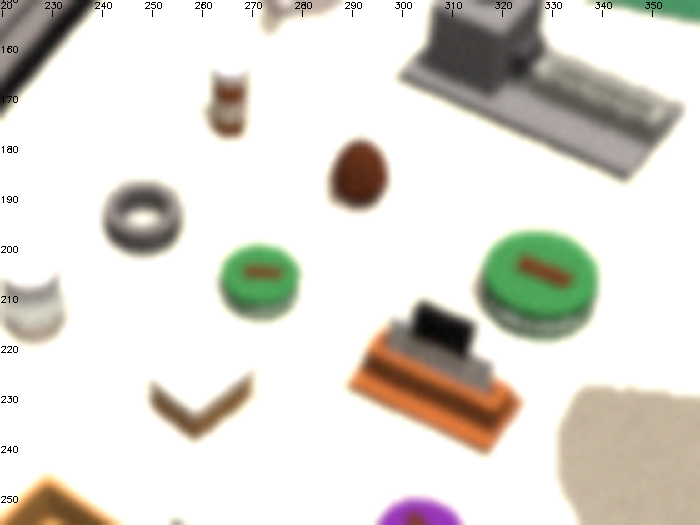

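```bash
cat >> h.py <<'E'
def load(fn):
    d=np.load(fn); return {k:d[k] for k in d.files}
def gm(f):
    im=cv2.GaussianBlur(f['image'].astype(np.float32),(0,0),0.8)
    g=np.zeros(im.shape[:2],np.float32)
    for c in range(3):
        g=np.maximum(g,np.hypot(cv2.Sobel(im[:,:,c],cv2.CV_32F,1,0),cv2.Sobel(im[:,:,c],cv2.CV_32F,0,1)))
    return np.minimum(g,np.percentile(g,98))
def score(f,g,segs,pose):
    x,y,a=pose; c,s=np.cos(a),np.sin(a); tot=0;n=0
    for p,q in segs:
        P=np.linspace(p,q,25)
        W=np.c_[x+c*P[:,0]-s*P[:,1],y+s*P[:,0]+c*P[:,1],P[:,2]]
        C=W@f['R'].T+f['t']; uv=C@f['mtx'].T; uv=(uv[:,:2]/uv[:,2:]).astype(np.float32)
        tot+=cv2.remap(g,uv[None,:,0],uv[None,:,1],cv2.INTER_LINEAR).mean();n+=1
    return tot/n
def rect(x0,x1,y0,y1,z):
    P=[(x0,y0,z),(x1,y0,z),(x1,y1,z),(x0,y1,z)]; return [(P[i],P[(i+1)%4]) for i in range(4)]
def fit(cams,pose,d=(25,25,.15)):
    """cams: list of (f,g,segs)"""
    from scipy.optimize import differential_evolution,minimize
    F=lambda p:-sum(score(f,g,s,p) for f,g,s in cams)
    r=differential_evolution(F,[(p-e,p+e) for p,e in zip(pose,d)],popsize=12,maxiter=60,seed=1,tol=1e-6)
    return r.x,-r.fun
E
python3 - <<'E'
from h import *
T=load('topavg.npz');S=load('sideavg.npz');gT=gm(T);gS=gm(S)
box=np.mean([ray(T,p,42)[:2] for p in [(144.8,187.6),(210.5,195.7),(197.6,269),(132.9,260)]],0)
print('box',box)
for n,p,z in [('jar',(243,167),55),('vial',(311,169.5),62),('cone',(306,204),18),('dish',(273,200.5),20),('carton',(243.5,205),32),('tape',(275.5,172.5),24),('rec',(267,242),70),('plung',(360,206),115),('slotmouth',(353.7,237),37),('bigdish',(300,247),20)]: print(n,ray(T,p,z).round(1))
segs=rect(-125,125,-110,110,42)
for cams,l in (([(T,gT,segs)],'T'),([(S,gS,segs)],'S'),([(T,gT,segs),(S,gS,segs)],'TS')):
    p,v=fit(cams,(box[0],box[1],-.12),(25,25,.2)); print('box',l,p.round(3),v)
# press
base=rect(-95,95,-45,45,12); 
q=ray(T,(353,222),12)
for off in (0,):
    for l in ('T','S','TS'):
        tow=rect(35,95,-35,35,76)
        bT=base[:1]+base[2:]  # skip +x
        cams=[]
        if 'T' in l: cams.append((T,gT,bT+tow))
        if 'S' in l: cams.append((S,gS,base[2:]+base[:0]+tow[2:]))
        p,v=fit(cams,(q[0],q[1],-.05),(25,25,.2)); print('press',l,p.round(3),v)
st=rect(-50,50,-25,25,0)
q=ray(T,(267,242),6)
for z in (6,12,28):
  st=rect(-50,50,-25,25,z)
  for l in ('T','S','TS'):
    cams=[]
    if 'T' in l: cams.append((T,gT,st))
    if 'S' in l: cams.append((S,gS,st[2:]))
    p,v=fit(cams,(q[0],q[1],0),(15,15,.2)); print('stand',z,l,p.round(3),v)
E
```

```text
box [480.82846089 279.89313553]
jar [681.1  37.9  55. ]
vial [ 668.4 -189.2   62. ]
cone [ 556.8 -173.8   18. ]
dish [570.  -61.7  20. ]
carton [555.   38.3  32. ]
tape [665.6 -71.6  24. ]
rec [429.6 -39.2  70. ]
plung [ 540.3 -337.4  115. ]
slotmouth [ 442.9 -328.4   37. ]
bigdish [ 411.8 -150.2   20. ]
box T [ 4.82884e+02  2.86191e+02 -1.43000e-01] 163.19989013671875
box S [ 4.78900e+02  2.89917e+02 -1.53000e-01] 222.4143829345703
box TS [ 4.79666e+02  2.88630e+02 -1.49000e-01] 366.3392333984375
press T [ 4.88946e+02 -3.33410e+02 -9.30000e-02] 109.75532531738281
press S [ 4.90975e+02 -3.19906e+02 -1.03000e-01] 173.34803771972656
press TS [ 4.90874e+02 -3.21807e+02 -1.20000e-01] 249.6068572998047
stand 6 T [ 4.32604e+02 -4.06090e+01 -1.20000e-02] 184.3732452392578
stand 6 S [ 4.31806e+02 -3.34030e+01 -2.50000e-02] 271.35137939453125
stand 6 TS [ 4.32438e+02 -3.71930e+01 -3.70000e-02] 421.83978271484375
stand 12 T [ 4.32756e+02 -4.07520e+01 -1.40000e-02] 183.9601593017578
stand 12 S [ 4.30315e+02 -2.87500e+01 -2.40000e-02] 270.84649658203125
stand 12 TS [ 4.31659e+02 -4.29380e+01 -5.40000e-02] 379.68450927734375
stand 28 T [ 4.33167e+02 -4.09560e+01 -1.30000e-02] 182.8076171875
stand 28 S [ 4.26903e+02 -3.24970e+01 -5.20000e-02] 206.96763610839844
stand 28 TS [ 4.2994e+02 -3.6889e+01 -1.9000e-02] 326.44384765625
```

```bash
cat >> h.py <<'E'
def overlay(f,items,roi,k,fn,gain=1.5):
    x0,y0,x1,y1=roi
    a=np.clip(f['image'][y0:y1,x0:x1].astype(float)*gain,0,255).astype(np.uint8)[:,:,::-1]
    a=cv2.resize(a,None,fx=k,fy=k,interpolation=cv2.INTER_CUBIC)
    for segs,(x,y,t),col in items:
        c,s=np.cos(t),np.sin(t)
        for pq in segs:
            uv=[proj(f,(x+c*p[0]-s*p[1],y+s*p[0]+c*p[1],p[2])) for p in pq]
            uv=[(int((u+.5-x0)*k*8),int((v+.5-y0)*k*8)) for u,v in uv]
            cv2.line(a,uv[0],uv[1],col,1,cv2.LINE_AA,3)
    cv2.imwrite('pics/'+fn,a)
E
python3 - <<'E'
from h import *
T=load('topavg.npz');S=load('sideavg.npz')
P=(489,-333.4,-.093); B=(482.9,286.2,-.143); st=(432.6,-40.6,-.012)
it=[(rect(-95,95,-45,45,12),P,(0,0,255)),(rect(35,95,-35,35,76),P,(0,255,0)),(rect(-86,-4,-5,5,37),P,(255,0,0)),
 (rect(-125,125,-110,110,42),B,(0,0,255)),(rect(-120,120,-105,105,42),B,(0,255,0)),(rect(-50,50,-25,25,6),st,(255,0,0)),(rect(-35,35,-2.5,2.5,52),st,(0,255,255))]
overlay(T,it,(125,175,385,280),3,'o1.png'); overlay(S,it,(165,140,365,365),3,'o2.png')
E
```

```text
(no output)
```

View pics/o1.png

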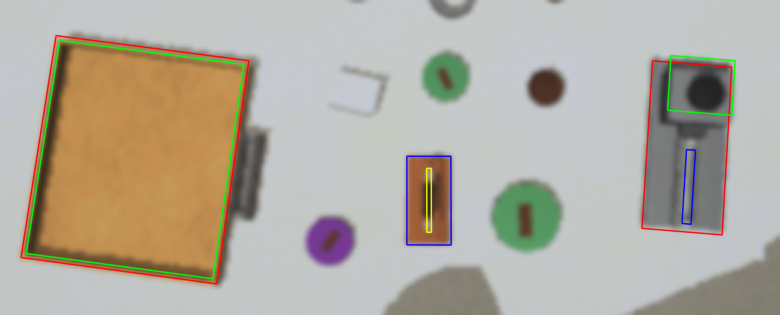

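View pics/o2.png

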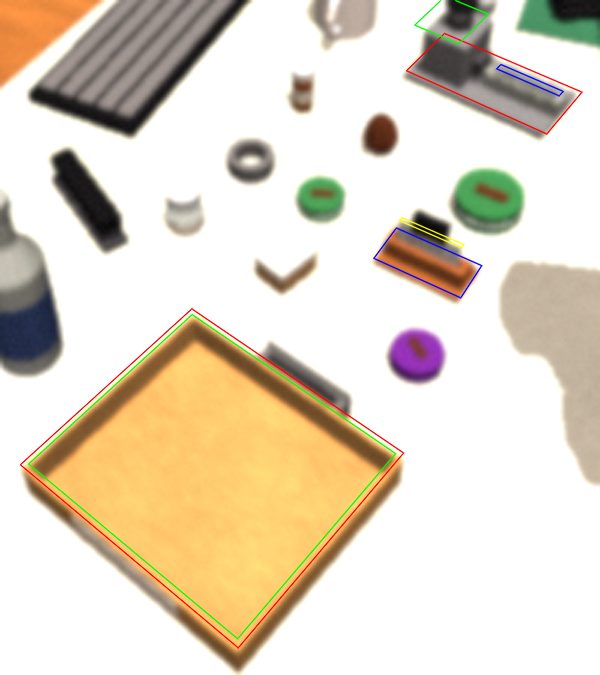

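```bash
python3 - <<'E'
from h import *
T=load('topavg.npz');S=load('sideavg.npz');gT=gm(T);gS=gm(S)
for f in(T,S): print('cam',(-f['R'].T@f['t']).round(0))
tow=rect(20,80,-35,35,76);base=rect(-95,95,-45,45,12)
for l in('T','S'):
    f,g=(T,gT) if l=='T' else (S,gS)
    p,v=fit([(f,g,base+tow if l=='T' else base+tow[2:])],(489,-333,-.1),(15,15,.1)); print('press',l,p.round(3),v)
# carton side corners
a,b,c=[ray(S,p,0)[:2] for p in((250.3,232),(259,237.5),(270,229.5))]
print(a.round(1),b.round(1),c.round(1),np.linalg.norm(a-b),np.linalg.norm(c-b),np.degrees(np.arctan2(*(a-b)[::-1])),np.degrees(np.arctan2(*(c-b)[::-1])))
for dims in ((20,26),(26,20)):
  for l in('T','S'):
    f,g=(T,gT) if l=='T' else (S,gS)
    seg=rect(-dims[0],dims[0],-dims[1],dims[1],32 if l=='T' else 0)
    p,v=fit([(f,g,seg)],(555,38,-.2),(15,15,.3)); print('carton',dims,l,p.round(3),v)
E
```

```text
cam [ 425.  -34. 1643.]
cam [151. 710. 936.]
press T [ 4.93620e+02 -3.33809e+02 -9.70000e-02] 111.052490234375
press S [ 4.89913e+02 -3.21479e+02 -9.80000e-02] 181.06727600097656
[575.7  64.7] [541.2  69.4] [528.2  24.3] 34.82669406297185 46.931862899691616 -7.801695033811684 -106.11056497657283
carton (20, 26) T [ 5.5945e+02  3.1321e+01 -2.0900e-01] 48.31392288208008
carton (20, 26) S [ 5.5479e+02  4.2798e+01 -2.8400e-01] 197.2449951171875
carton (26, 20) T [ 5.54487e+02  3.61630e+01 -2.42000e-01] 48.366050720214844
carton (26, 20) S [ 5.59322e+02  4.58020e+01 -2.22000e-01] 186.868408203125
```

Request:
send_rows(
  moves=[0,0,0,6.5,0,0,0,6.5,0,0,0,6.5,0,0,0,6.6,0.0153,-0.0453,0,0,0.0153,-0.0453,0,0,0.0153,-0.0453,0,0,0.0153,-0.0453,0,0,0.0153,-0.0453,0.01,0,0.0153,-0.0453,0.01,0,0.0153,-0.0453,0.01,0,0.0153,-0.0453,0.01,0,0.0153,-0.0453,0.01,0,0.0153,-0.0453,0.01,0,0.0153,-0.0453,0.01,0,0,0,0,0,0,0,0,0],
  claw=1,
  newtons=20,
)

```text
clock: 4.0
tcp_pos: [432.2, -39.5, 169.5]
ee_rot: [[1.0, 0.004, -0.001], [0.004, -1.0, -0.0], [-0.001, 0.0, -1.0]]
wrist_force: [0.1, 0.3, 0.2]
width: 88.0
```

```bash
cat >> h.py <<'E'
def st():
    s=ctrl.get_state(); R=s['ee_rot']
    print('t',round(s['clock'],2),'tcp',s['tcp_pos'].round(1),'yaw deg',round(float(np.degrees(np.arctan2(R[1,0],R[0,0]))),2),'z',R[:,2].round(3),'F',s['wrist_force'].round(1),'w',round(s['width'],1),'q6',round(s['qpos'][5],2))
    return s
def to(x,y,z):
    "tool-frame shift to world xyz"
    s=st(); print('shift tool', (s['ee_rot'].T@(np.array([x,y,z])-s['tcp_pos'])).round(1))
E
python3 - <<'E'
from h import *
s=st(); p,R=s['tcp_pos'],s['ee_rot']
for c,roi in(('top',(210,180,340,280)),('side',(220,120,380,260))):
    f=shot(c)
    W=lambda a:p+R@np.array(a,float)
    # tip outline of fingers: pads at y=±44..57.5, x ±10, z=17
    it=[]
    for sgn in(1,-1):
        P=[W((-10,sgn*44,17)),W((10,sgn*44,17)),W((10,sgn*57.5,17)),W((-10,sgn*57.5,17))]
        it.append(([(P[i],P[(i+1)%4]) for i in range(4)],(0,0,0),(0,0,255)))
    overlay(f,it,roi,5,c+'g.png')
E
```

```text
t 4.0 tcp [432.2 -39.5 169.5] yaw deg 0.2 z [-0.001 -0.    -1.   ] F [0.1 0.3 0.2] w 88.0 q6 1.4
```

View pics/topg.png

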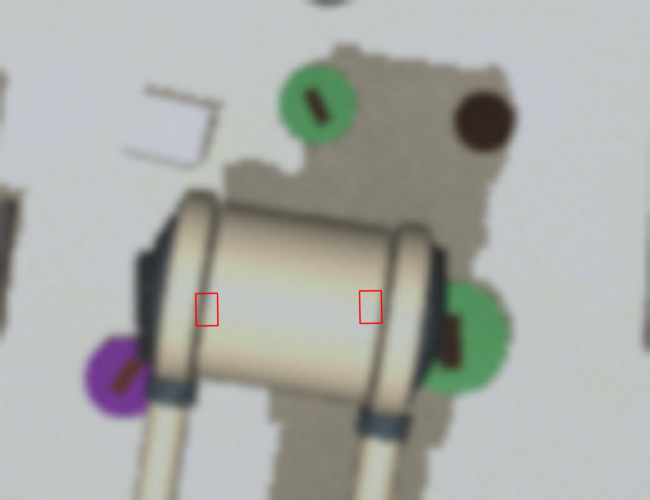

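View pics/sideg.png

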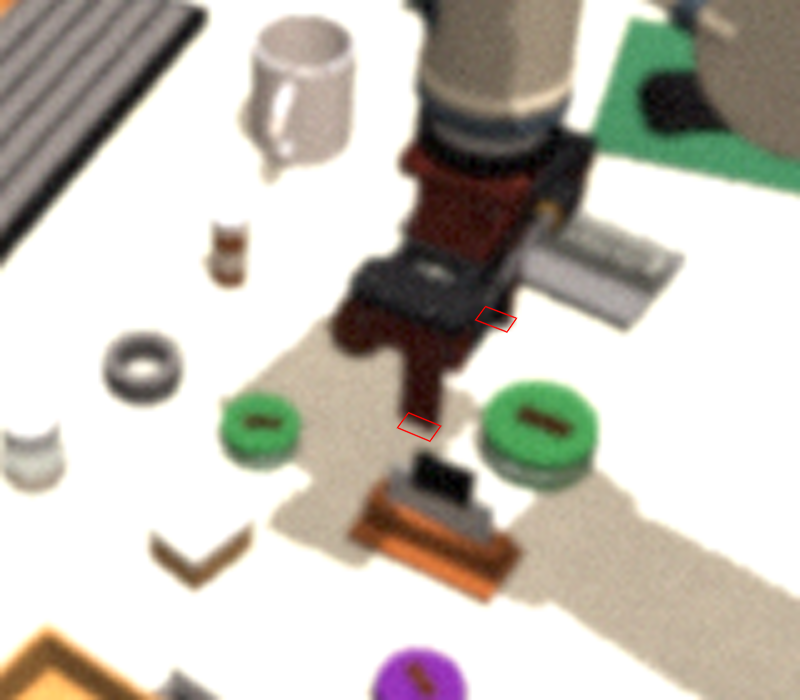

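```bash
python3 - <<'E'
from h import *
T=load('topavg.npz');S=load('sideavg.npz');gT=gm(T);gS=gm(S)
def vis(x0,x1,y0,y1,zt,zb=0):
    t=rect(x0,x1,y0,y1,zt);b=rect(x0,x1,y0,y1,zb)
    return [b[2],b[3],t[0],t[1]]
towT=rect(20,80,-35,35,76);base=rect(-95,95,-45,45,12)
p,v=fit([(S,gS,vis(-95,95,-45,45,12))],(489,-333,-.1),(15,15,.1)); print('press S',p.round(3),v)
p2,v=fit([(T,gT,[base[0],base[2],base[3]]+towT)],(489,-333,-.1),(15,15,.1)); print('press T',p2.round(3),v)
B=vis(-125,125,-110,110,42)
b,v=fit([(S,gS,B+rect(-120,120,-105,105,42)[:2]+rect(-120,120,-105,105,5)[:2])],(480,286,-.14),(15,15,.1)); print('box S',b.round(3),v)
b2,v=fit([(T,gT,rect(-125,125,-110,110,42))],(480,286,-.14),(15,15,.1)); print('box T',b2.round(3),v)
s,v=fit([(S,gS,vis(-50,50,-25,25,6))],(432,-40,0),(15,15,.1)); print('stand S',s.round(3),v)
c,v=fit([(S,gS,vis(-20,20,-26,26,32)[:2]+[((-20,26,0),(-20,26,32))])],(555,38,-.24),(12,12,.2)); print('carton S',c.round(3),v)
hold=rect(-43,43,-13-13,0,37)
itS=[(vis(-95,95,-45,45,12),p,(0,0,255)),(rect(-86,-4,-5,5,37),p,(255,0,0)),(rect(20,80,-35,35,76),p,(0,255,0)),(B,b,(0,0,255)),(rect(-41,41,-128,-118,37),b,(255,0,0)),(vis(-50,50,-25,25,6),s,(255,0,0)),(rect(-20,20,-26,26,0),c,(0,0,255))]
overlay(S,itS,(165,110,365,365),3,'o3.png',1.2)
itT=[(base,p2,(0,0,255)),(towT,p2,(0,255,0)),(rect(-86,-4,-5,5,37),p2,(255,0,0)),(rect(-125,125,-110,110,42),b2,(0,0,255)),(rect(-41,41,-128,-118,37),b2,(255,0,0)),(rect(-20,20,-26,26,32),c,(0,0,255))]
overlay(T,itT,(125,175,385,280),3,'o4.png')
E
```

```text
press S [ 4.92636e+02 -3.29362e+02 -6.80000e-02] 205.2836456298828
press T [ 4.97396e+02 -3.34209e+02 -9.70000e-02] 106.01200866699219
box S [ 4.80093e+02  2.89564e+02 -1.46000e-01] 238.09996032714844
box T [ 4.83046e+02  2.86245e+02 -1.44000e-01] 163.19053649902344
stand S [ 4.33375e+02 -3.91240e+01 -1.00000e-02] 237.2187042236328
carton S [ 5.54481e+02  4.15100e+01 -2.26000e-01] 250.5545196533203
```

View pics/o3.png

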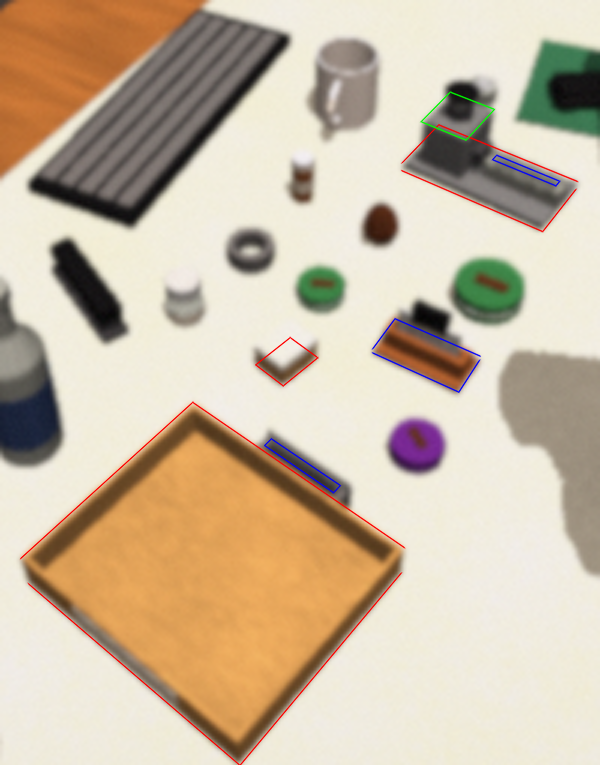

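View pics/o4.png

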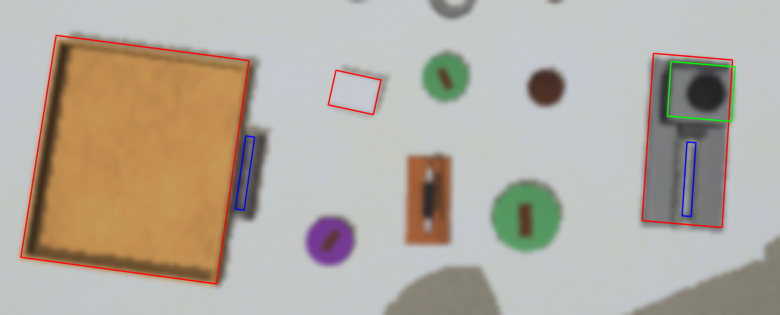

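```bash
python3 - <<'E'
from h import *
T=load('topavg.npz');S=load('sideavg.npz')
p2=(493.6,-333.8,-.097);ps=(492.6,-329.4,-.068);b2=(483,286.2,-.144);bs=(480.1,289.6,-.146)
def items(p,b): return [(rect(-95,95,-45,45,12),p,(0,0,255)),(rect(-86,-4,-5,5,37),p,(255,0,0)),(rect(20,80,-35,35,76),p,(0,255,0)),(rect(-125,125,-110,110,42),b,(0,0,255)),(rect(-41,41,-128,-118,37),b,(255,0,0))]
overlay(T,items(p2,b2),(190,205,225,265),10,'z1.png');overlay(T,items(p2,b2),(335,190,375,255),9,'z2.png')
overlay(S,items(ps,bs),(245,245,290,290),12,'z3.png',1.2);overlay(S,items(ps,bs),(295,130,365,190),10,'z4.png',1.2)
A=[cv2.imread(f'pics/z{i}.png') for i in(1,2)]; h=max(a.shape[0] for a in A)
cv2.imwrite('pics/z12.png',np.hstack([cv2.copyMakeBorder(a,0,h-a.shape[0],0,5,0) for a in A]))
E
```

```text
(no output)
```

View pics/z12.png

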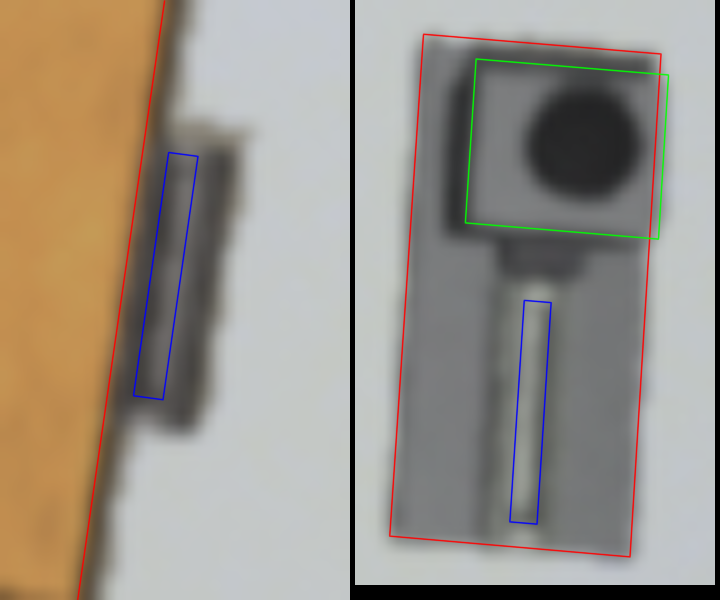

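View pics/z3.png

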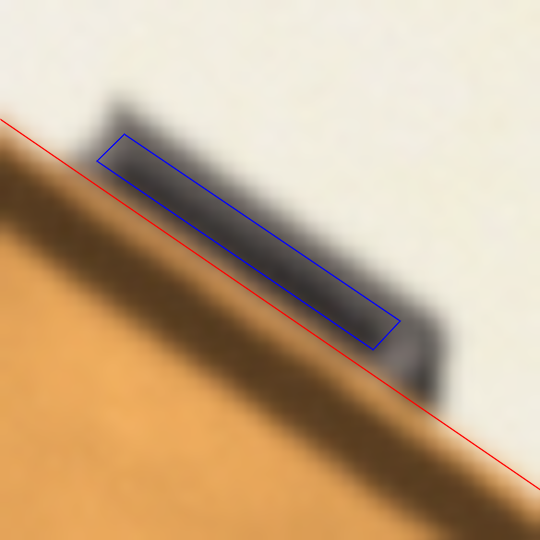

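View pics/z4.png

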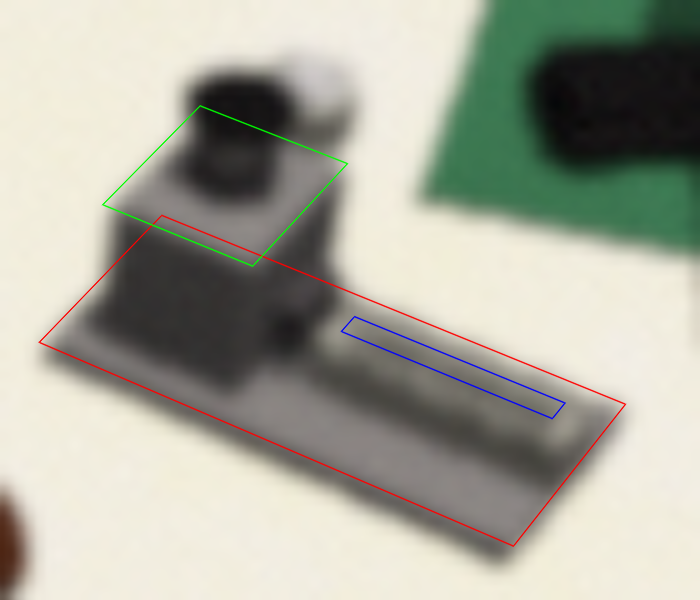

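Request:
send_rows(
  moves=[0.046,0.0065,0,0,0.046,0.0065,0.02,0,0.046,0.0065,0.03,0,0,0,0.03,0,0,0,0.03,0,0,0,0.02,0,0,0,0.015,0,0,0,0.003,0,0,0,0,0],
  claw=1,
)

```text
clock: 5.0
tcp_pos: [565.4, -60.2, 25.2]
ee_rot: [[1.0, -0.001, 0.0], [-0.001, -1.0, -0.0], [0.0, 0.0, -1.0]]
wrist_force: [-0.0, -0.2, 1.0]
width: 87.7
```

```bash
python3 - <<'E'
from h import *
st(); shot('top'); f=shot('side')
overlay(f,[],(220,130,340,250),6,'d1.png')
T=load('topavg.npz')
print('rec', ray(T,(268.5,230.5),58),ray(T,(266.3,253.5),58),ray(T,(268,235.7),76),ray(T,(266.5,247.7),76))
E
```

```text
t 5.0 tcp [565.4 -60.2  25.2] yaw deg -0.07 z [ 0. -0. -1.] F [-0.  -0.2  1. ] w 87.7 q6 1.41
rec [467.38952514 -44.74066745  58.        ] [392.13039675 -36.46119941  58.        ] [450.02012603 -42.75567192  76.        ] [411.20869062 -37.33934542  76.        ]
```

View pics/d1.png

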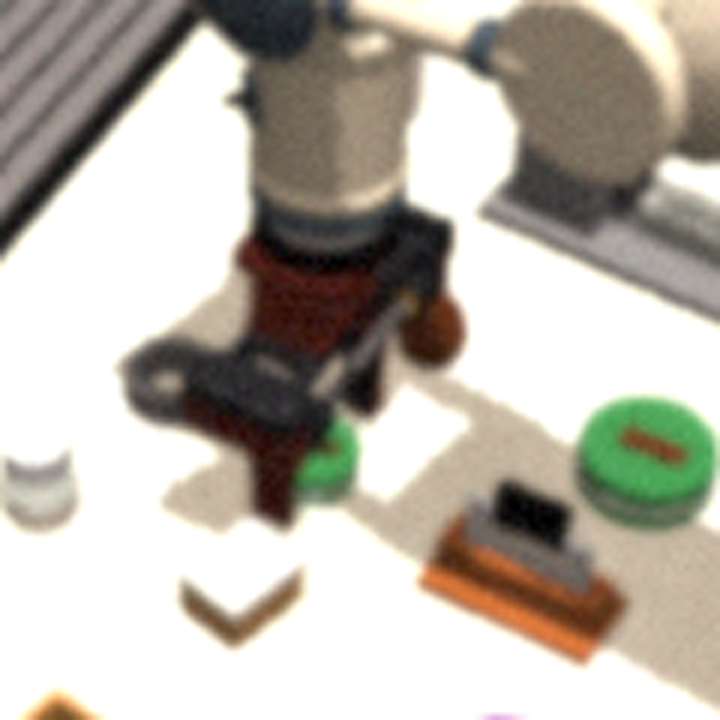

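Request:
send_rows(
  moves=[0.004,0,0.003,0,0,0,0,0,0,0,0,0,0,0,0,0,0,0,0,0,0,0,0,0],
  claw=0.4,
  newtons=20,
)

```text
clock: 5.7
tcp_pos: [569.4, -59.1, 21.9]
ee_rot: [[1.0, 0.0, 0.0], [0.0, -1.0, 0.0], [0.0, -0.0, -1.0]]
wrist_force: [0.0, 0.1, 0.3]
width: 53.5
```

Request:
send_rows(
  moves=[0,0,-0.02,0,0,0,-0.04,0,0,0,-0.04,0,-0.0191,-0.0395,0,0,-0.0191,-0.0395,0,0,-0.0191,-0.0395,0,0,-0.0191,-0.0395,0,0,-0.0191,-0.0395,0,0,-0.0191,-0.0395,0,0,-0.0191,-0.0395,0,0,-0.0191,-0.0395,0,0,0,0,0.03,0,0,0,0.03,0,0,0,0.02,0,0,0,0.012,0,0,0,0,0],
  claw=0.3,
)

```text
clock: 7.3
tcp_pos: [415.5, 256.3, 28.0]
ee_rot: [[1.0, 0.0, -0.003], [0.0, -1.0, -0.001], [-0.003, 0.001, -1.0]]
wrist_force: [0.1, -0.5, 0.3]
width: 53.5
```

```bash
python3 - <<'E'
from h import *
st(); f=shot('side')
overlay(f,[],(160,180,300,360),4,'d2.png')
E
```

```text
t 7.3 tcp [415.5 256.3  28. ] yaw deg 0.01 z [-0.003 -0.001 -1.   ] F [ 0.1 -0.5  0.3] w 53.5 q6 2.05
```

View pics/d2.png

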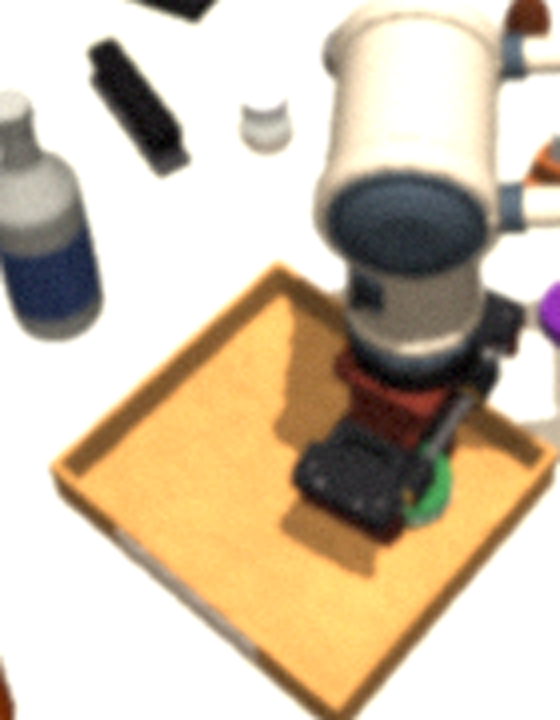

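Request:
send_rows(
  moves=[0,0,0,0,0,0,0,0,0,0,-0.02,0,0,0,-0.04,0,0,0,-0.04,0,0.028,0.0432,0,0,0.028,0.0432,0,0,0.028,0.0432,0,0,0.028,0.0432,0,0,0.028,0.0432,0,0,0,0,0,6.5,0,0,0,6.5,0,0,0,0],
  claw=0.8,
)

```text
clock: 8.65
tcp_pos: [553.1, 46.4, 130.7]
ee_rot: [[0.974, -0.227, 0.001], [-0.227, -0.974, 0.0], [0.001, -0.0, -1.0]]
wrist_force: [-0.1, 0.3, -0.2]
width: 70.5
```

```bash
python3 - <<'E'
from h import *
s=st();to(555,40,24);f=shot('side');
p,R=s['tcp_pos'],s['ee_rot']
overlay(f,[(rect(-20,20,-26,26,32),(555,40,-.23),(0,0,255))],(170,130,350,350),3,'d3.png')
E
```

```text
t 8.65 tcp [553.1  46.4 130.7] yaw deg -13.11 z [ 0.001  0.    -1.   ] F [-0.1  0.3 -0.2] w 70.5 q6 1.82
t 8.65 tcp [553.1  46.4 130.7] yaw deg -13.11 z [ 0.001  0.    -1.   ] F [-0.1  0.3 -0.2] w 70.5 q6 1.82
shift tool [  3.2   5.8 106.7]
```

View pics/d3.png

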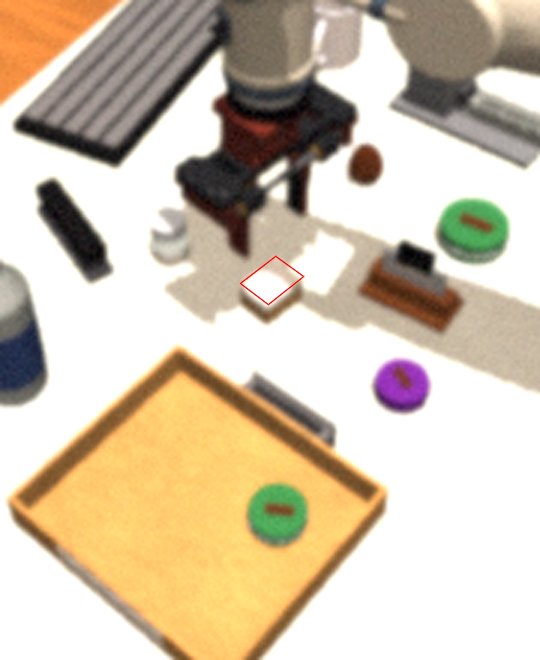

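Request:
send_rows(
  moves=[0.003,0.005,0,0,0,0,0.03,0,0,0,0.03,0,0,0,0.03,0,0,0,0.016,0,0,0,0,0,0,0,0,0],
  claw=1,
)

```text
clock: 9.4
tcp_pos: [554.8, 41.6, 24.8]
ee_rot: [[0.975, -0.224, 0.001], [-0.224, -0.975, -0.0], [0.001, -0.0, -1.0]]
wrist_force: [0.5, 0.4, 0.1]
width: 87.9
```

Request:
send_rows(
  moves=[0,0,0,0,0,0,0,0,0,0,0,0,0,0,0,0,0,0,0,0,0,0,0,0],
  claw=0.35,
  newtons=15,
)

```text
clock: 10.0
tcp_pos: [554.4, 41.5, 24.1]
ee_rot: [[0.974, -0.225, 0.0], [-0.225, -0.974, 0.0], [0.0, -0.0, -1.0]]
wrist_force: [-0.3, 1.1, 2.1]
width: 52.2
```

Request:
send_rows(
  moves=[0,0,-0.02,0,0,0,-0.03,0,0,0,-0.03,0,-0.0137,-0.0377,0,0,-0.0137,-0.0377,0,0,-0.0137,-0.0377,0,0,-0.0137,-0.0377,0,0,-0.0137,-0.0377,0,0,0,0,0,0,0,0,0.03,0,0,0,0.03,0,0,0,0.013,0,0,0,0,0,0,0,0,0],
)

```text
clock: 11.4
tcp_pos: [530.2, 240.1, 31.2]
ee_rot: [[0.974, -0.225, 0.0], [-0.225, -0.974, -0.0], [0.0, 0.0, -1.0]]
wrist_force: [-0.1, -0.7, 0.0]
width: 51.7
```

Request:
send_rows(
  moves=[0,0,0,0,0,0,0,0,0,0,-0.02,0,0,0,-0.04,0,0,0,-0.04,0,0,0,-0.04,0],
  claw=0.75,
)

```text
clock: 12.0
tcp_pos: [529.8, 240.5, 173.0]
ee_rot: [[0.974, -0.225, 0.001], [-0.225, -0.974, 0.0], [0.001, -0.001, -1.0]]
wrist_force: [1.1, 0.3, 0.4]
width: 65.7
```

```bash
python3 - <<'E'
from h import *
s=st();to(680,38,100);f=shot('side');
overlay(f,[],(170,130,350,350),3,'d4.png')
S=load('sideavg.npz');T=load('topavg.npz')
# estimates from side picks: jar (bottom-center), vial, cone
for n,p,z in (('jar',(226.5,212.5),5),('jarlid',(226,206.5),55),('vialcap',(265,164.5),62),('vial base',(265,176.5),0),('cone',(291,185),22)): print(n,ray(S,p,z).round(1))
E
```

```text
t 12.0 tcp [529.8 240.5 173. ] yaw deg -12.98 z [ 0.001  0.    -1.   ] F [1.1 0.3 0.4] w 65.7 q6 2.16
t 12.0 tcp [529.8 240.5 173. ] yaw deg -12.98 z [ 0.001  0.    -1.   ] F [1.1 0.3 0.4] w 65.7 q6 2.16
shift tool [191.8 163.6  73.1]
jar [683.1  38.6   5. ]
jarlid [670.3  54.6  55. ]
vialcap [ 663.6 -174.    62. ]
vial base [ 666.6 -180.     0. ]
cone [ 556.4 -167.4   22. ]
```

View pics/d4.png

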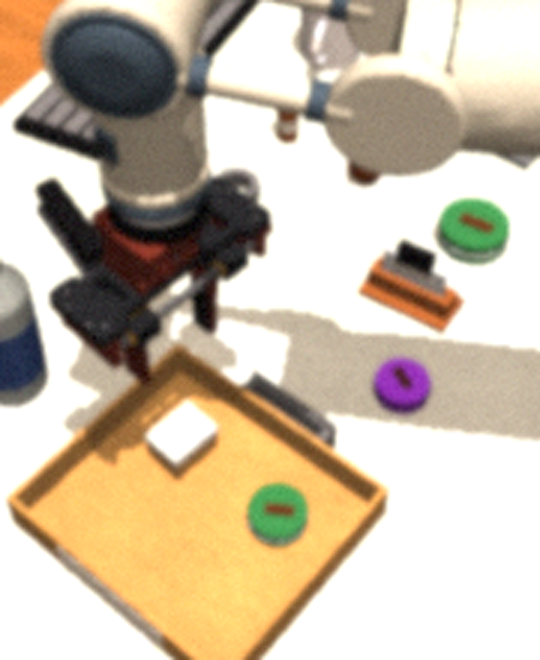

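Request:
send_rows(
  moves=[0,0,0,-6.5,0,0,0,-6.5,0.03,0.0402,0,0,0.03,0.0402,0,0,0.03,0.0402,0,0,0.03,0.0402,0,0,0.03,0.0402,0,0,0,0,0,0,0,0,0,0],
  claw=0.8,
)

```text
clock: 12.95
tcp_pos: [679.7, 39.2, 170.3]
ee_rot: [[1.0, -0.002, -0.001], [-0.002, -1.0, 0.0], [-0.001, -0.0, -1.0]]
wrist_force: [-0.7, 0.2, 0.1]
width: 70.2
```

```bash
python3 - <<'E'
from h import *
to(680,40,30);f=shot('side');shot('top','t5.png')
overlay(f,[],(170,130,350,350),3,'d5.png')
E
```

```text
t 12.95 tcp [679.7  39.2 170.3] yaw deg -0.1 z [-0.001  0.    -1.   ] F [-0.7  0.2  0.1] w 70.2 q6 1.58
shift tool [  0.4  -0.7 140.3]
```

View pics/d5.png

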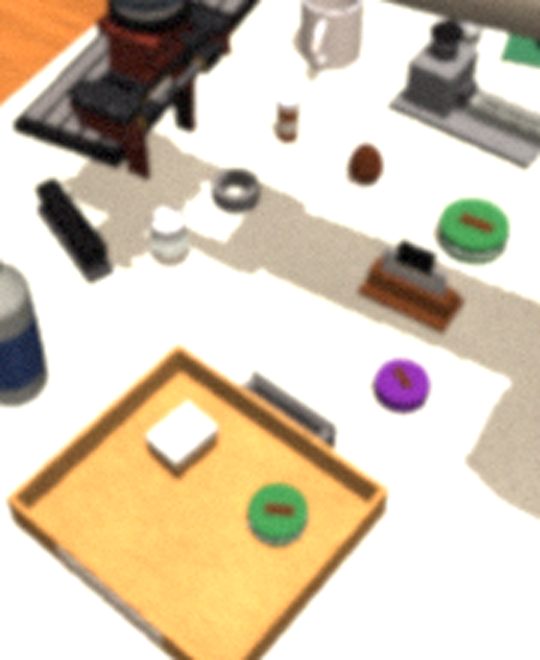

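Request:
send_rows(
  moves=[0,0,0.035,0,0,0,0.035,0,0,0,0.035,0,0,0,0.02,0,0,0,0.013,0,0,0,0,0],
)

```text
clock: 13.65
tcp_pos: [678.1, 41.6, 31.2]
ee_rot: [[1.0, 0.002, -0.003], [0.002, -1.0, 0.0], [-0.003, -0.0, -1.0]]
wrist_force: [-0.4, 0.1, 0.0]
width: 70.1
```

Request:
send_rows(
  moves=[0,0,0,0,0,0,0,0,0,0,0,0,0,0,0,0,0,0,0,0,0,0,0,0],
  claw=0.25,
  newtons=15,
)

```text
clock: 14.25
tcp_pos: [680.1, 40.1, 34.0]
ee_rot: [[1.0, 0.0, 0.002], [0.0, -1.0, -0.0], [0.002, 0.0, -1.0]]
wrist_force: [-0.2, -0.5, 5.0]
width: 40.9
```

Request:
send_rows(
  moves=[0,0,-0.02,0,0,0,-0.035,0,0,0,-0.035,0,-0.0172,-0.0425,0,0,-0.0172,-0.0425,0,0,-0.0172,-0.0425,0,0,-0.0172,-0.0425,0,0,-0.0172,-0.0425,0,0,-0.0172,-0.0425,0,0,-0.0172,-0.0425,0,0,0,0,0,0,0,0,0.035,0,0,0,0.03,0,0,0,0.018,0,0,0,0,0,0,0,0,0],
)

```text
clock: 15.85
tcp_pos: [559.0, 336.8, 39.1]
ee_rot: [[1.0, -0.0, -0.001], [-0.0, -1.0, -0.001], [-0.001, 0.001, -1.0]]
wrist_force: [-0.1, -0.1, -0.7]
width: 41.4
```

```bash
python3 - <<'E'
from h import *
st();f=shot('side')
overlay(f,[],(150,150,300,370),3,'d6.png')
E
```

```text
t 15.85 tcp [559.  336.8  39.1] yaw deg -0.02 z [-0.001 -0.001 -1.   ] F [-0.1 -0.1 -0.7] w 41.4 q6 2.06
```

View pics/d6.png

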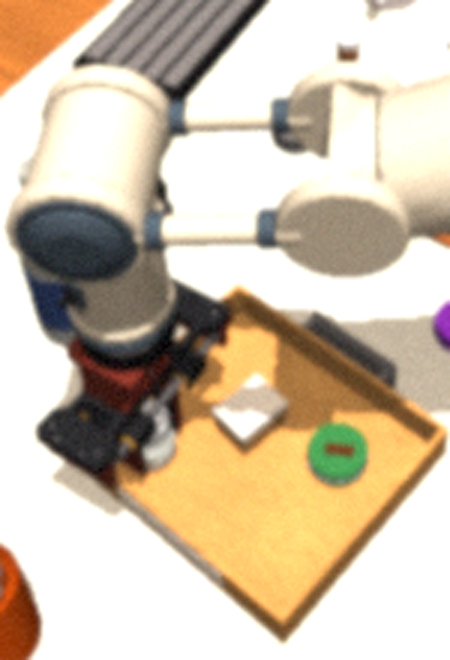

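Request:
send_rows(
  moves=[0,0,0,0,0,0,0,0,0,0,-0.02,0,0,0,-0.04,0,0,0,-0.04,0,0,0,-0.03,0,0.009,0.0437,0,0,0.009,0.0437,0,0,0.009,0.0437,0,0,0.009,0.0437,0,0,0.009,0.0437,0,0,0.009,0.0437,0,0,0.009,0.0437,0,0,0.009,0.0437,0,0,0.009,0.0437,0,0,0.009,0.0437,0,0,0.009,0.0437,0,0,0.009,0.0437,0,0,0,0,0,0,0,0,0,0],
  claw=0.57,
)

```text
clock: 17.9
tcp_pos: [667.0, -187.6, 169.8]
ee_rot: [[1.0, -0.002, 0.0], [-0.002, -1.0, 0.0], [0.0, -0.0, -1.0]]
wrist_force: [-0.4, -0.1, -0.8]
width: 50.0
```

```bash
python3 - <<'E'
from h import *
to(667,-186,34);f=shot('side')
overlay(f,[],(150,110,340,370),3,'d7.png')
E
```

```text
t 17.9 tcp [ 667.  -187.6  169.8] yaw deg -0.1 z [ 0.  0. -1.] F [-0.4 -0.1 -0.8] w 50.0 q6 1.25
shift tool [-1.000e-01 -1.600e+00  1.358e+02]
```

View pics/d7.png

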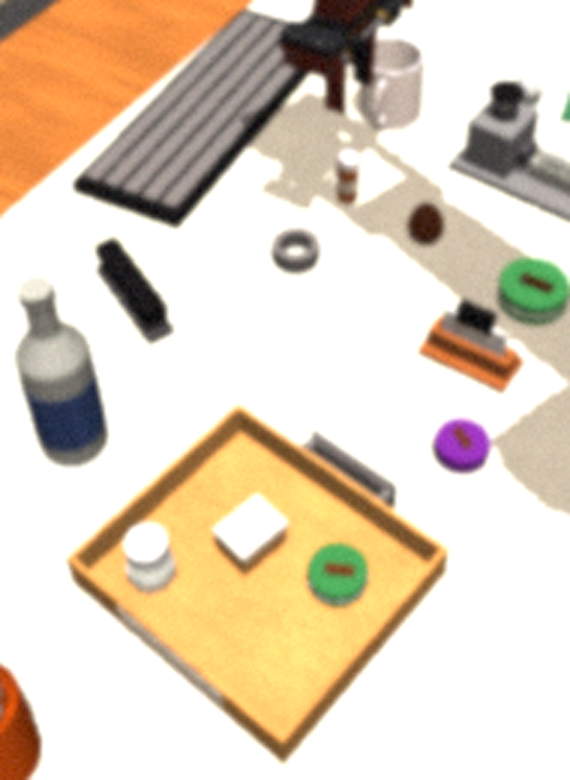

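Request:
send_rows(
  moves=[0,-0.002,0.035,0,0,0,0.035,0,0,0,0.035,0,0,0,0.02,0,0,0,0.009,0,0,0,0,0,0,0,0,0],
  claw=0.7,
)

```text
clock: 18.65
tcp_pos: [668.0, -184.1, 37.7]
ee_rot: [[1.0, 0.001, 0.002], [0.001, -1.0, -0.001], [0.002, 0.001, -1.0]]
wrist_force: [0.7, -0.6, 0.4]
width: 61.3
```

Request:
send_rows(
  moves=[0,0,0,0,0,0,0,0,0,0,0,0,0,0,0,0,0,0,0,0,0,0,0,0,0,0,0,0],
  claw=0.1,
  newtons=12,
)

```text
clock: 19.35
tcp_pos: [667.2, -184.9, 36.0]
ee_rot: [[1.0, 0.0, 0.0], [0.0, -1.0, -0.0], [0.0, 0.0, -1.0]]
wrist_force: [0.0, -1.0, 1.8]
width: 26.9
```

Request:
send_rows(
  moves=[0,0,-0.02,0,0,0,-0.04,0,0,0,-0.04,0,-0.014,-0.041,0,0,-0.014,-0.041,0,0,-0.014,-0.041,0,0,-0.014,-0.041,0,0,-0.014,-0.041,0,0,-0.014,-0.041,0,0,-0.014,-0.041,0,0,-0.014,-0.041,0,0,-0.014,-0.041,0,0,-0.014,-0.041,0,0,-0.014,-0.041,0,0,-0.014,-0.041,0,0,-0.014,-0.041,0,0,0,0,0,0,0,0,0,0],
)

```text
clock: 21.15
tcp_pos: [484.3, 349.0, 135.3]
ee_rot: [[1.0, 0.003, -0.001], [0.003, -1.0, -0.001], [-0.001, 0.001, -1.0]]
wrist_force: [-0.6, -0.5, -1.1]
width: 26.6
```

```bash
python3 - <<'E'
from h import *
to(485.2,348,42)
E
```

```text
t 21.15 tcp [484.3 349.  135.3] yaw deg 0.15 z [-0.001 -0.001 -1.   ] F [-0.6 -0.5 -1.1] w 26.6 q6 2.14
shift tool [ 0.9  0.9 93.3]
```

Request:
send_rows(
  moves=[0,0,0.035,0,0,0,0.03,0,0,0,0.02,0,0,0,0.008,0,0,0,0,0,0,0,0,0],
)

```text
clock: 21.75
tcp_pos: [485.8, 347.8, 43.7]
ee_rot: [[1.0, -0.001, 0.001], [-0.001, -1.0, 0.001], [0.001, -0.001, -1.0]]
wrist_force: [0.0, 0.1, -0.1]
width: 26.6
```

Request:
send_rows(
  moves=[0,0,0,0,0,0,0,0,0,0,0,0,0,0,-0.02,0,0,0,-0.04,0,0,0,-0.04,0,0,0,-0.02,0],
  claw=0.42,
)

```text
clock: 22.45
tcp_pos: [485.9, 349.0, 167.6]
ee_rot: [[1.0, 0.0, 0.005], [0.0, -1.0, 0.003], [0.005, -0.003, -1.0]]
wrist_force: [0.2, 0.2, 0.8]
width: 37.2
```

```bash
python3 - <<'E'
from h import *
to(556.5,-171,27);f=shot('side')
overlay(f,[],(150,110,340,370),3,'d8.png')
E
```

```text
t 22.45 tcp [485.9 349.  167.6] yaw deg 0.03 z [ 0.005  0.003 -1.   ] F [0.2 0.2 0.8] w 37.2 q6 2.14
shift tool [ 69.6 520.5 139.3]
```

View pics/d8.png

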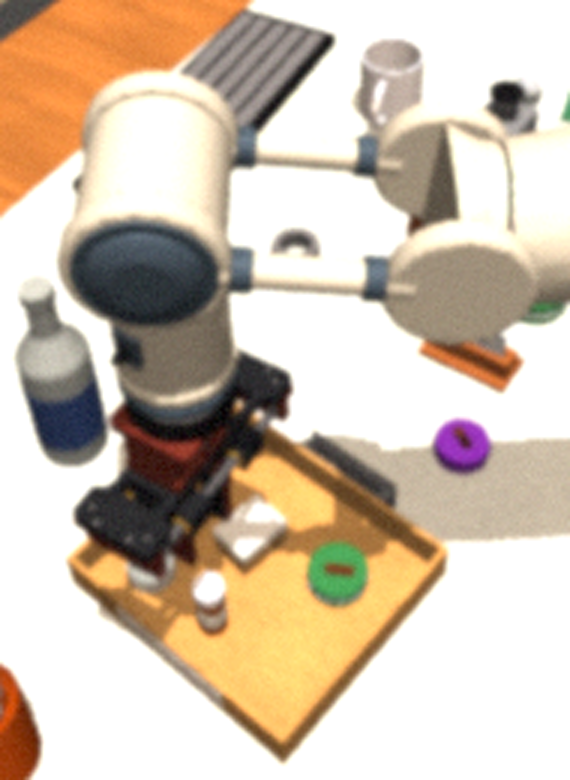

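Request:
send_rows(
  moves=[0.0055,0.04,0,0,0.0055,0.04,0,0,0.0055,0.04,0,0,0.0055,0.04,0,0,0.0055,0.04,0,0,0.0055,0.04,0,0,0.0055,0.04,0,0,0.0055,0.04,0,0,0.0055,0.04,0,0,0.0055,0.04,0,0,0.0055,0.04,0,0,0.0055,0.04,0,0,0.0055,0.04,0,0,0,0,0.035,0,0,0,0.035,0,0,0,0.03,0,0,0,0,0,0,0,0,0],
  claw=0.8,
)

```text
clock: 24.3
tcp_pos: [556.2, -171.5, 62.4]
ee_rot: [[1.0, 0.0, -0.001], [0.0, -1.0, 0.001], [-0.001, -0.001, -1.0]]
wrist_force: [0.3, 0.5, 0.6]
width: 70.2
```

```bash
python3 - <<'E'
from h import *
to(557,-171,21)
E
```

```text
t 24.3 tcp [ 556.2 -171.5   62.4] yaw deg 0.02 z [-0.001  0.001 -1.   ] F [0.3 0.5 0.6] w 70.2 q6 1.21
shift tool [ 0.8 -0.4 41.4]
```

Request:
send_rows(
  moves=[0.001,0,0.02,0,0,0,0.015,0,0,0,0.006,0,0,0,0,0,0,0,0,0],
)

```text
clock: 24.8
tcp_pos: [558.0, -171.8, 22.6]
ee_rot: [[1.0, 0.0, 0.001], [0.0, -1.0, -0.0], [0.001, 0.0, -1.0]]
wrist_force: [-0.7, 0.3, -1.1]
width: 70.4
```

Request:
send_rows(
  moves=[0,0,0,0,0,0,0,0,0,0,0,0,0,0,0,0,0,0,0,0,0,0,0,0,0,0,0,0],
  claw=0.2,
  newtons=20,
)

```text
clock: 25.5
tcp_pos: [557.7, -171.8, 22.0]
ee_rot: [[1.0, 0.0, 0.0], [0.0, -1.0, -0.0], [0.0, 0.0, -1.0]]
wrist_force: [0.2, -1.6, 1.4]
width: 38.6
```

Request:
send_rows(
  moves=[0,0,-0.02,0,0,0,-0.04,0,0,0,-0.04,0,0,0,-0.02,0,-0.0109,-0.0406,0,0,-0.0109,-0.0406,0,0,-0.0109,-0.0406,0,0,-0.0109,-0.0406,0,0,-0.0109,-0.0406,0,0,-0.0109,-0.0406,0,0,-0.0109,-0.0406,0,0,-0.0109,-0.0406,0,0,-0.0109,-0.0406,0,0,-0.0109,-0.0406,0,0,-0.0109,-0.0406,0,0,-0.0109,-0.0406,0,0,-0.0109,-0.0406,0,0,0,0,0,0,0,0,0,0],
)

```text
clock: 27.4
tcp_pos: [415.2, 356.4, 141.2]
ee_rot: [[1.0, 0.002, -0.001], [0.002, -1.0, -0.001], [-0.001, 0.001, -1.0]]
wrist_force: [0.3, 0.6, -1.1]
width: 38.2
```

```bash
python3 - <<'E'
from h import *
to(415.6,356,28)
E
```

```text
t 27.4 tcp [415.2 356.4 141.2] yaw deg 0.14 z [-0.001 -0.001 -1.   ] F [ 0.3  0.6 -1.1] w 38.2 q6 2.22
shift tool [  0.5   0.3 113.2]
```

Request:
send_rows(
  moves=[0,0,0.04,0,0,0,0.035,0,0,0,0.025,0,0,0,0.013,0,0,0,0,0,0,0,0,0],
)

```text
clock: 28.0
tcp_pos: [416.6, 355.6, 29.6]
ee_rot: [[1.0, -0.001, 0.001], [-0.001, -1.0, 0.001], [0.001, -0.001, -1.0]]
wrist_force: [0.5, 0.8, -0.4]
width: 38.1
```

Request:
send_rows(
  moves=[0,0,0,0,0,0,0,0,0,0,0,0,0,0,-0.02,0,0,0,-0.04,0,0,0,-0.04,0,0,0,-0.04,0,0,0.04,0,0,0,0.04,0,0,0,0.04,0,0,0,0.04,0,0,0,0.04,0,0,0,0.04,0,0],
  claw=0.55,
)

```text
clock: 29.3
tcp_pos: [415.6, 114.7, 169.2]
ee_rot: [[1.0, 0.001, 0.001], [0.001, -1.0, 0.0], [0.001, -0.0, -1.0]]
wrist_force: [1.2, 0.7, 0.6]
width: 48.2
```

```bash
python3 - <<'E'
from h import *
to(430.5,-40,130);f=shot('side');shot('top')
overlay(f,[],(150,110,340,370),3,'d9.png')
E
```

```text
t 29.3 tcp [415.6 114.7 169.2] yaw deg 0.05 z [ 0.001  0.    -1.   ] F [1.2 0.7 0.6] w 48.2 q6 1.76
shift tool [ 14.7 154.7  39.2]
```

View pics/d9.png

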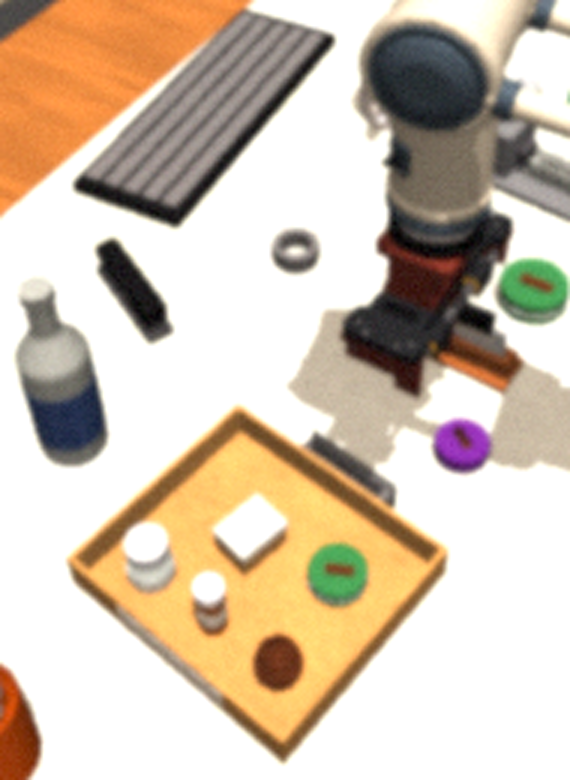

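Request:
send_rows(
  moves=[0.0037,0.0387,0,1.2,0.0037,0.0387,0,0,0.0037,0.0387,0,0,0.0037,0.0387,0,0,0,0,0.03,0,0,0,0.03,0,0,0,0.02,0,0,0,0,0,0,0,0,0],
)

```text
clock: 30.3
tcp_pos: [428.5, -38.4, 89.4]
ee_rot: [[1.0, -0.02, 0.0], [-0.02, -1.0, 0.0], [0.0, -0.0, -1.0]]
wrist_force: [1.0, 0.1, 0.1]
width: 48.3
```

```bash
python3 - <<'E'
from h import *
to(430.5,-40,63);f=shot('side')
overlay(f,[],(260,160,340,250),8,'r1.png')
E
```

```text
t 30.3 tcp [428.5 -38.4  89.4] yaw deg -1.15 z [ 0.  0. -1.] F [1.  0.1 0.1] w 48.3 q6 1.42
shift tool [ 2.   1.5 26.4]
```

View pics/r1.png

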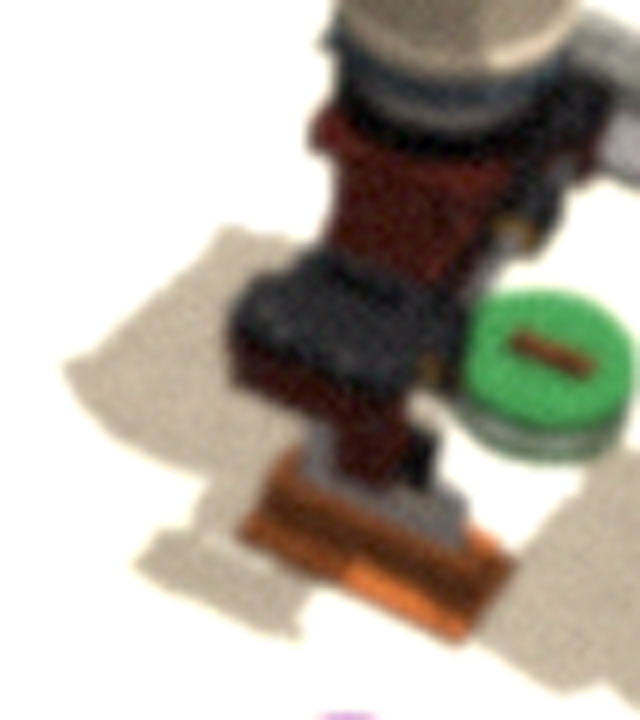

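Request:
send_rows(
  moves=[0.002,0.0015,0.015,0,0,0,0.011,0,0,0,0,0,0,0,0,0],
)

```text
clock: 30.75
tcp_pos: [430.4, -40.4, 63.3]
ee_rot: [[1.0, -0.021, 0.0], [-0.021, -1.0, -0.0], [0.0, 0.0, -1.0]]
wrist_force: [0.6, 0.7, 0.1]
width: 48.3
```

Request:
send_rows(
  moves=[0,0,0,0,0,0,0,0,0,0,0,0,0,0,0,0,0,0,0,0,0,0,0,0,0,0,0,0,0,0,0,0],
  claw=0,
  newtons=20,
)

```text
clock: 31.55
tcp_pos: [430.3, -40.1, 62.8]
ee_rot: [[1.0, -0.02, 0.0], [-0.02, -1.0, 0.001], [0.0, -0.001, -1.0]]
wrist_force: [0.0, 2.2, 0.5]
width: 11.8
```

```bash
python3 - <<'E'
from h import *
st();f=shot('side')
overlay(f,[],(260,160,340,250),8,'r2.png')
E
```

```text
t 31.55 tcp [430.3 -40.1  62.8] yaw deg -1.17 z [ 0.     0.001 -1.   ] F [0.  2.2 0.5] w 11.8 q6 1.42
```

View pics/r2.png

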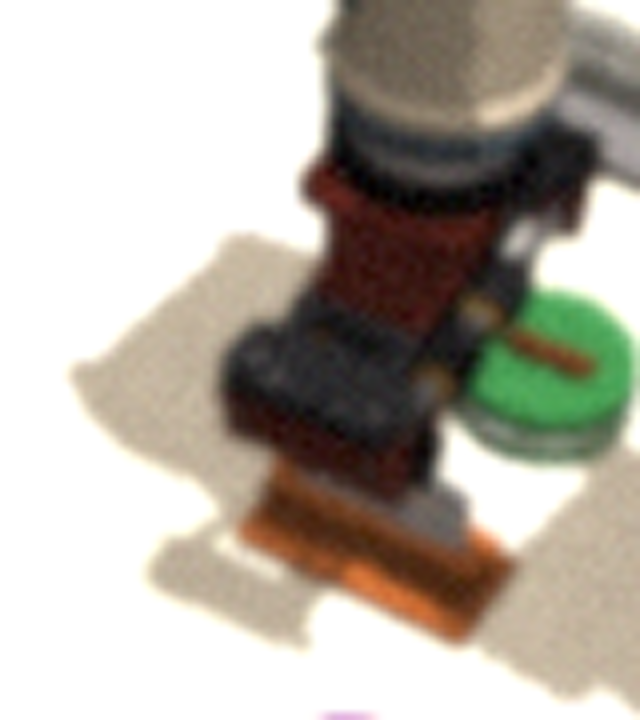

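Request:
send_rows(
  moves=[0,0,-0.01,0,0,0,-0.015,0,0,0,-0.02,0,0,0,-0.02,0,0.0027,0.036,0,0,0.0027,0.036,0,0,0.0027,0.036,0,0,0.0027,0.036,0,0,0.0027,0.036,0,0,0.0027,0.036,0,0,0.0027,0.036,0,0,0.0027,0.036,0,0,0,0,0,4.15,0,0,0,0,0,0,0,0],
  newtons=25,
)

```text
clock: 33.1
tcp_pos: [445.9, -329.1, 128.7]
ee_rot: [[0.996, -0.091, 0.0], [-0.091, -0.996, -0.001], [0.0, 0.001, -1.0]]
wrist_force: [0.8, 0.1, -1.2]
width: 11.9
```

```bash
cat >> h.py <<'E'
def recsegs(s,off=(0,0,56.8)):
    p,R=s['tcp_pos'],s['ee_rot']; o=p+R@np.array(off,float)
    W=lambda x,y,z:o+R@np.array([x,y,-z])
    it=[]
    for z in(0,52): 
        P=[W(-35,-2.5,z),W(35,-2.5,z),W(35,2.5,z),W(-35,2.5,z)]; it+=[(P[i],P[(i+1)%4]) for i in range(4)]
    it+=[(W(a,b,0),W(a,b,52)) for a in(-35,35) for b in(-2.5,2.5)]
    return (it,(0,0,0),(0,0,255))
E
python3 - <<'E'
from h import *
s=st();f=shot('side');g=shot('top')
P=(492.5,-332,-.092)
sl=(rect(-86,-4,-5,5,37),P,(255,0,0))
overlay(f,[recsegs(s),sl],(280,90,380,200),7,'p1.png',1.2)
overlay(g,[recsegs(s),sl],(320,170,390,260),7,'p2.png')
E
```

```text
t 33.1 tcp [ 445.9 -329.1  128.7] yaw deg -5.25 z [ 0.    -0.001 -1.   ] F [ 0.8  0.1 -1.2] w 11.9 q6 0.97
```

View pics/p1.png

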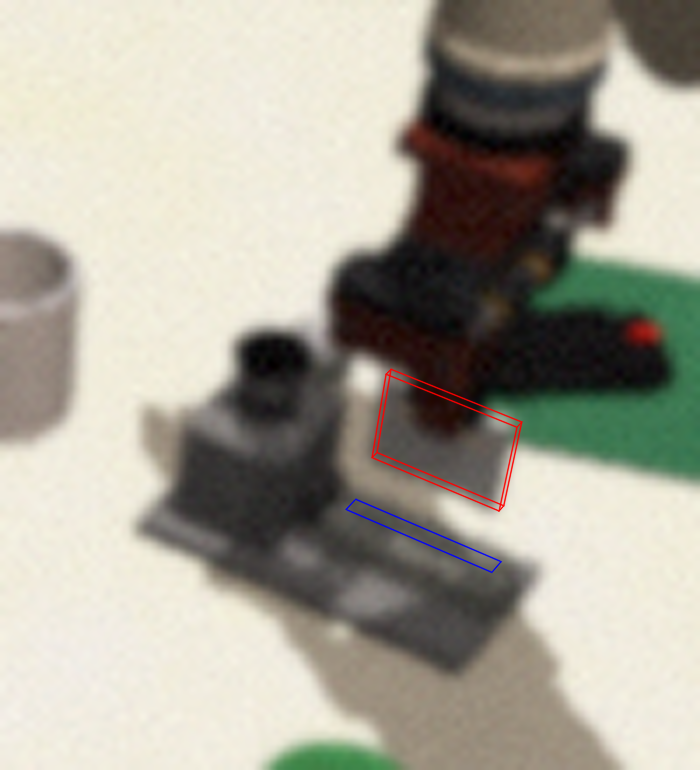

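View pics/p2.png

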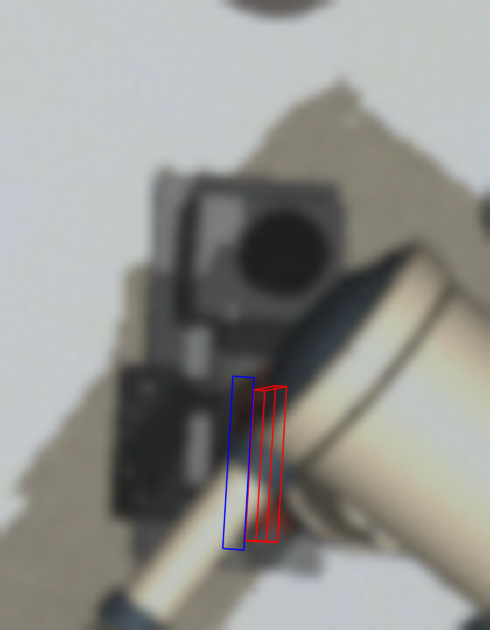

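Request:
send_rows(
  moves=[0,-0.001,0.015,0,0,0,0.013,0,0,0,0.001,0,0,0,0,0,0,0,0,0],
)

```text
clock: 33.7
tcp_pos: [446.0, -327.8, 98.8]
ee_rot: [[0.996, -0.093, -0.0], [-0.093, -0.996, -0.0], [0.0, 0.0, -1.0]]
wrist_force: [0.7, 0.6, -0.8]
width: 11.8
```

```bash
python3 - <<'E'
from h import *
s=st()
im=[]
for i in range(5): f=shot('side'); im.append(f['image'].astype(float))
f['image']=np.mean(im,0)
P=(492.5,-332,-.092)
sl=(rect(-86,-4,-5,5,37),P,(255,0,0))
overlay(f,[],(300,125,370,195),11,'p3.png',1.2)
overlay(f,[recsegs(s),sl],(300,125,370,195),11,'p4.png',1.2)
E
```

```text
t 33.7 tcp [ 446.  -327.8   98.8] yaw deg -5.32 z [-0. -0. -1.] F [ 0.7  0.6 -0.8] w 11.8 q6 0.97
```

View pics/p3.png

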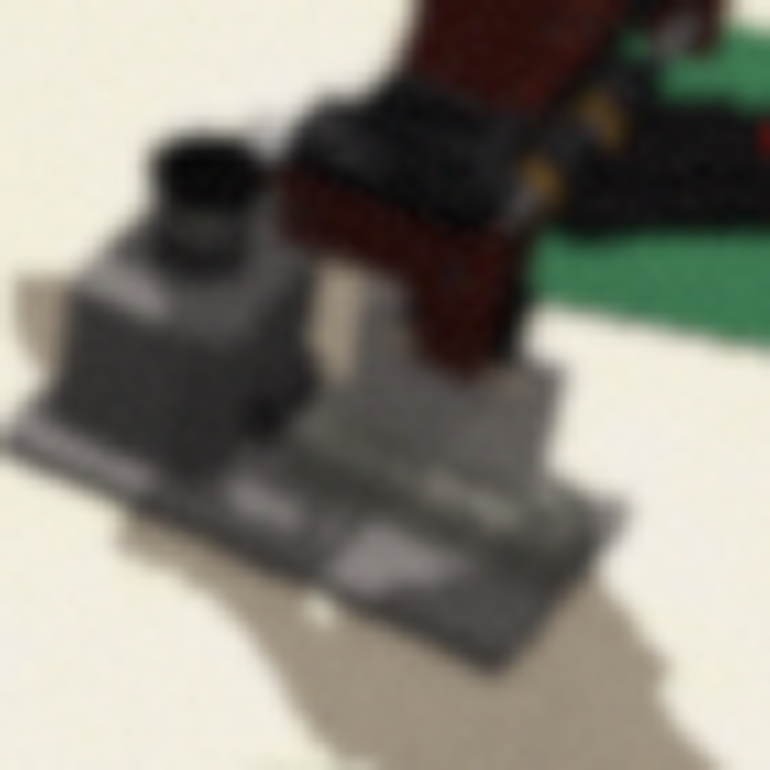

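View pics/p4.png

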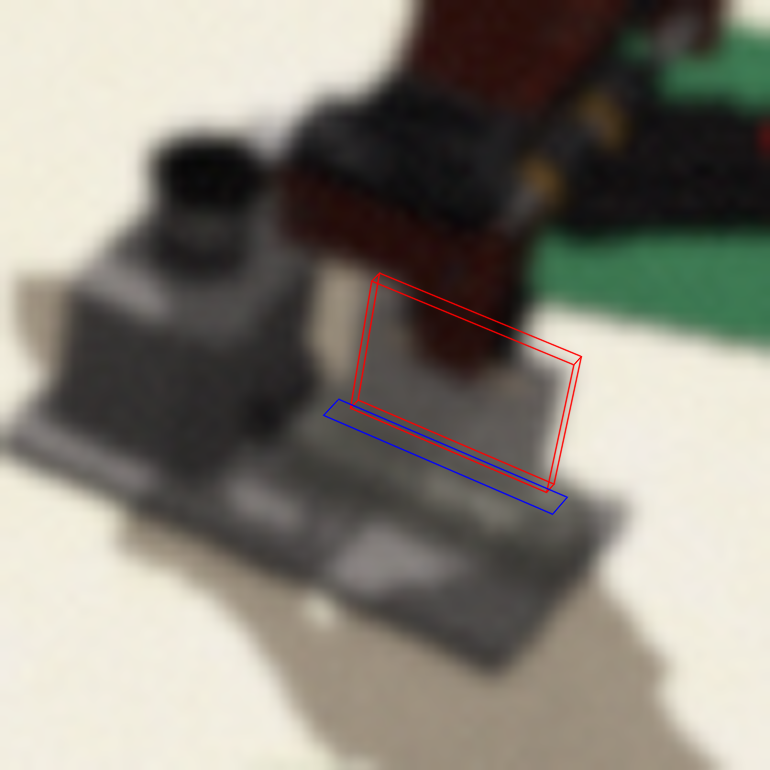

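```bash
python3 - <<'E'
from h import *
s=st()
S=load('sideavg.npz')
im=[]
for i in range(6): f=shot('side'); im.append(f['image'].astype(float))
f['image']=np.mean(im,0)
def eq(im):
    c=im[145:185,315:360]; lo,hi=np.percentile(c,2),np.percentile(c,90); return np.clip((im-lo)/(hi-lo)*255,0,255)
a=dict(f);a['image']=eq(f['image']);b=dict(S);b['image']=eq(S['image'])
overlay(a,[],(318,143,360,185),18,'q1.png',1);overlay(b,[],(318,143,360,185),18,'q2.png',1)
A=cv2.resize(cv2.imread('pics/q1.png'),None,fx=.53,fy=.53);B=cv2.resize(cv2.imread('pics/q2.png'),None,fx=.53,fy=.53);cv2.imwrite('pics/q.png',np.hstack([A[:,:399],B[:,:399]]))
E
```

```text
t 33.95 tcp [ 446.1 -328.1   99.2] yaw deg -5.34 z [ 0.001 -0.001 -1.   ] F [ 0.3  0.4 -0.2] w 11.9 q6 0.97
```

View pics/q.png

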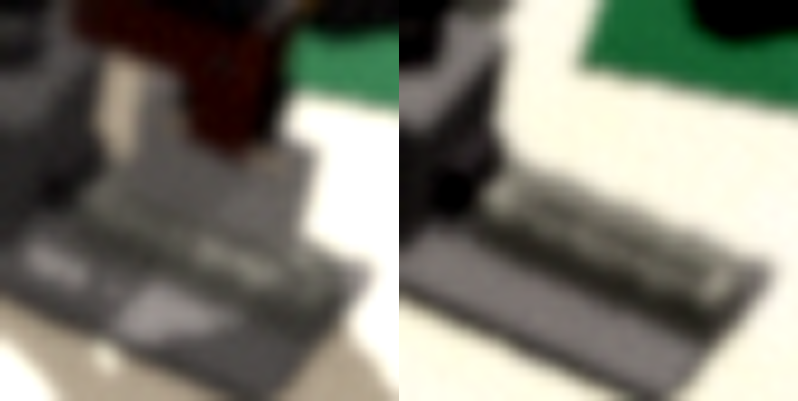

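Request:
send_rows(
  moves=[0,0,0.003,0,0,0,0.003,0,0,0,0.002,0,0,0,0,0],
)

```text
clock: 34.65
tcp_pos: [445.7, -327.7, 90.1]
ee_rot: [[0.996, -0.093, -0.001], [-0.093, -0.996, 0.001], [-0.001, -0.001, -1.0]]
wrist_force: [0.4, -0.1, -1.0]
width: 12.0
```

Request:
send_rows(
  moves=[0,0,0.002,0,0,0,0.002,0,0,0,0.001,0,0,0,0,0],
)

```text
clock: 35.05
tcp_pos: [445.9, -327.8, 85.5]
ee_rot: [[0.996, -0.093, -0.0], [-0.093, -0.996, 0.0], [-0.0, -0.0, -1.0]]
wrist_force: [0.7, 0.2, -0.5]
width: 11.9
```

```bash
python3 - <<'E'
from h import *
s=st(); print(s['moment'].round(2))
E
```

```text
t 35.05 tcp [ 445.9 -327.8   85.5] yaw deg -5.34 z [-0.  0. -1.] F [ 0.7  0.2 -0.5] w 11.9 q6 0.97
[0.03 0.05 0.01]
```

Request:
send_rows(
  moves=[0,0,0.004,0,0,0,0.004,0,0,0,0.003,0,0,0,0,0],
)

```text
clock: 35.45
tcp_pos: [445.6, -327.6, 73.8]
ee_rot: [[0.996, -0.093, -0.001], [-0.093, -0.996, 0.001], [-0.001, -0.001, -1.0]]
wrist_force: [0.0, -0.0, -0.8]
width: 12.0
```

```bash
python3 - <<'E'
from h import *
s=st(); print(s['moment'].round(2))
im=[]
for i in range(4): f=shot('side'); im.append(f['image'].astype(float))
f['image']=np.mean(im,0)
overlay(f,[],(300,125,370,195),10,'p5.png',1.4)
E
```

```text
t 35.45 tcp [ 445.6 -327.6   73.8] yaw deg -5.34 z [-0.001  0.001 -1.   ] F [ 0.  -0.  -0.8] w 12.0 q6 0.97
[0.04 0.03 0.02]
```

View pics/p5.png

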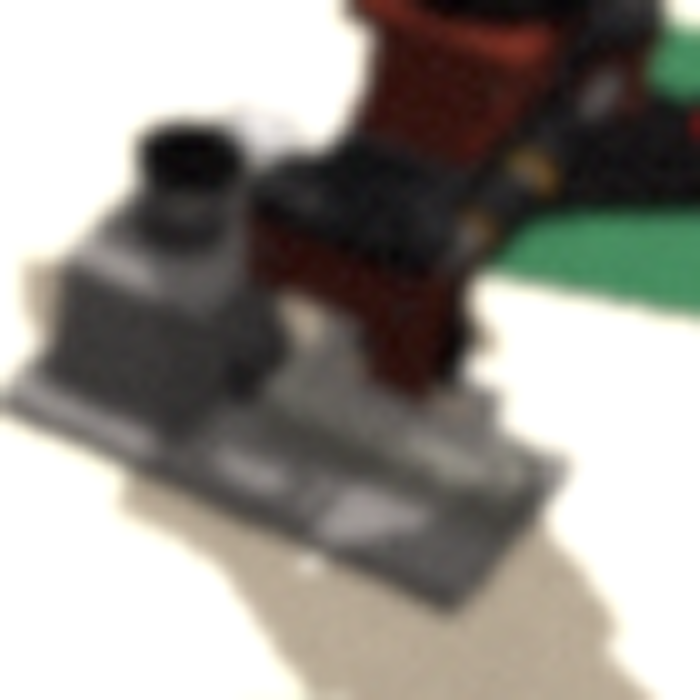

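Request:
send_rows(
  moves=[0,0,0.002,0,0,0,0.002,0,0,0,0,0],
)

```text
clock: 35.95
tcp_pos: [445.8, -327.7, 70.3]
ee_rot: [[0.996, -0.093, -0.0], [-0.093, -0.996, 0.0], [-0.0, -0.0, -1.0]]
wrist_force: [0.2, 0.3, -0.9]
width: 12.1
```

Request:
send_rows(
  moves=[0,0,0.001,0,0,0,0,0],
)

```text
clock: 36.15
tcp_pos: [446.0, -327.9, 69.8]
ee_rot: [[0.996, -0.093, 0.0], [-0.093, -0.996, -0.0], [0.0, 0.0, -1.0]]
wrist_force: [-0.0, 0.3, -0.2]
width: 12.0
```

Request:
send_rows(
  moves=[0,0,0.0015,0,0,0,0.0015,0,0,0,0,0],
)

```text
clock: 36.45
tcp_pos: [446.2, -328.0, 69.7]
ee_rot: [[0.996, -0.093, 0.001], [-0.093, -0.996, -0.001], [0.001, 0.001, -1.0]]
wrist_force: [-5.1, 4.1, 14.2]
width: 12.0
```

Request:
send_rows(
  moves=[0,0,0,0,0,0,0,0,0,0,0,0,0,0,0,0,0,0,-0.01,0,0,0,-0.03,0,0,0,-0.03,0,0,0,-0.03,0,0.045,0,0,0,0.05,0,0,0,0,0,0,0,0,0,0,0],
  claw=0.3,
)

```text
clock: 37.65
tcp_pos: [541.0, -336.4, 165.3]
ee_rot: [[0.996, -0.092, -0.003], [-0.092, -0.996, 0.002], [-0.003, -0.001, -1.0]]
wrist_force: [0.1, 0.4, -0.9]
width: 26.5
```

Request:
send_rows(
  moves=[0,0,0,0,0,0,0,0,0,0,0,0,0,0,0,0],
  claw=0,
)

```text
clock: 38.05
tcp_pos: [540.0, -336.9, 167.9]
ee_rot: [[0.996, -0.094, 0.001], [-0.094, -0.996, -0.001], [0.001, 0.001, -1.0]]
wrist_force: [-0.4, 0.0, -0.4]
width: 1.1
```

```bash
python3 - <<'E'
from h import *
s=st();to(540.5,-337,132)
im=[]
for i in range(4): f=shot('side'); im.append(f['image'].astype(float))
f['image']=np.mean(im,0)
overlay(f,[],(290,95,370,195),7,'p6.png',1.3)
g=shot('top');overlay(g,[],(320,170,390,260),7,'p7.png')
E
```

```text
t 38.05 tcp [ 540.  -336.9  167.9] yaw deg -5.37 z [ 0.001 -0.001 -1.   ] F [-0.4  0.  -0.4] w 1.1 q6 1.05
t 38.05 tcp [ 540.  -336.9  167.9] yaw deg -5.37 z [ 0.001 -0.001 -1.   ] F [-0.4  0.  -0.4] w 1.1 q6 1.05
shift tool [ 0.4  0.1 35.9]
```

View pics/p6.png

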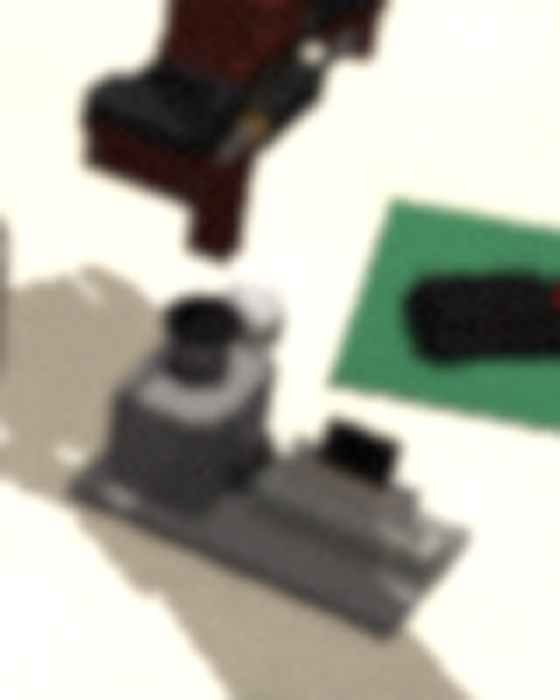

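View pics/p7.png

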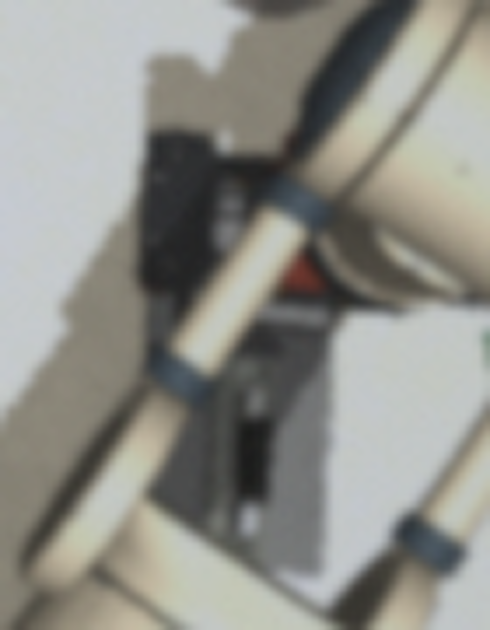

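Request:
send_rows(
  moves=[0,0,0.015,0,0,0,0.015,0,0,0,0.004,0,0,0,0,0,0,0,0,0],
)

```text
clock: 38.8
tcp_pos: [540.4, -336.6, 132.7]
ee_rot: [[0.996, -0.093, -0.001], [-0.093, -0.996, 0.0], [-0.001, -0.0, -1.0]]
wrist_force: [0.5, -0.2, 0.6]
width: 0.4
```

Request:
send_rows(
  moves=[0,0,0.002,0,0,0,0.002,0,0,0,0,0],
)

```text
clock: 39.1
tcp_pos: [540.8, -336.9, 129.1]
ee_rot: [[0.996, -0.093, 0.001], [-0.093, -0.996, -0.001], [0.001, 0.0, -1.0]]
wrist_force: [-0.2, 0.7, 3.1]
width: 0.8
```

Request:
send_rows(
  moves=[0,0,0.003,0,0,0,0.003,0,0,0,0.003,0,0,0,0,0],
)

```text
clock: 39.5
tcp_pos: [540.8, -336.9, 120.5]
ee_rot: [[0.996, -0.093, 0.001], [-0.093, -0.996, -0.001], [0.001, 0.001, -1.0]]
wrist_force: [-0.5, 0.4, 5.5]
width: 0.4
```

Request:
send_rows(
  moves=[0,0,0.0015,0,0,0,0.001,0,0,0,0,0],
)

```text
clock: 39.8
tcp_pos: [540.8, -336.9, 120.2]
ee_rot: [[0.996, -0.093, 0.002], [-0.093, -0.996, -0.002], [0.002, 0.001, -1.0]]
wrist_force: [-3.6, 3.0, 13.5]
width: 0.4
```

On the stop at 13.5 N. Adding a little and holding for 1.5 s.

Request:
send_rows(
  moves=[0,0,0.001,0,0,0,0,0,0,0,0,0,0,0,0,0,0,0,0,0,0,0,0,0,0,0,0,0,0,0,0,0,0,0,0,0,0,0,0,0,0,0,0,0,0,0,0,0,0,0,0,0,0,0,0,0,0,0,0,0],
)

```text
clock: 41.3
tcp_pos: [540.9, -336.9, 120.2]
ee_rot: [[0.996, -0.093, 0.003], [-0.093, -0.996, -0.002], [0.003, 0.002, -1.0]]
wrist_force: [-5.6, 2.9, 16.8]
width: 0.4
```

```bash
python3 - <<'E'
from h import *
s=st()
im=[]
for i in range(4): f=shot('side'); im.append(f['image'].astype(float))
f['image']=np.mean(im,0)
overlay(f,[],(290,95,370,195),7,'p8.png',1.3)
T=load('topavg.npz')
for p,z in(((355.8,235.3),83),((356.4,226),65),((355.2,245.5),65)): print(ray(T,p,z).round(1))
E
```

```text
t 41.3 tcp [ 540.9 -336.9  120.2] yaw deg -5.33 z [ 0.003 -0.002 -1.   ] F [-5.6  2.9 16.8] w 0.4 q6 1.05
[ 447.8 -326.9   83. ]
[ 478.4 -333.3   65. ]
[ 414.9 -327.2   65. ]
```

View pics/p8.png

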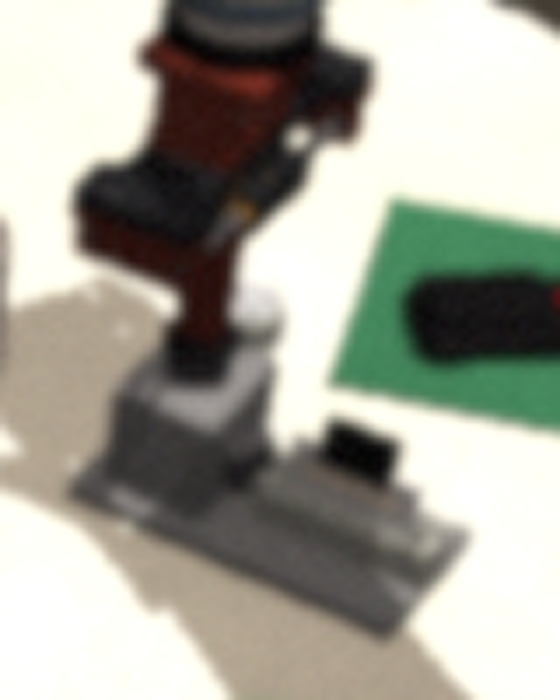

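Request:
send_rows(
  moves=[0,0,-0.004,0,0,0,-0.008,0,0,0,-0.02,0,0,0,-0.02,0,-0.045,0,0,0,-0.05,0,0,0,0,0,0,0,0,0,0,0],
)

```text
clock: 42.3
tcp_pos: [445.1, -327.7, 167.6]
ee_rot: [[0.996, -0.094, -0.0], [-0.094, -0.996, 0.001], [-0.0, -0.001, -1.0]]
wrist_force: [0.5, -0.2, 0.1]
width: 0.7
```

Request:
send_rows(
  moves=[0,0,0,0,0,0,0,0,0,0,0,0,0,0,0,0,0,0,0,0],
  claw=0.5,
)

```text
clock: 42.8
tcp_pos: [446.3, -327.9, 168.1]
ee_rot: [[0.996, -0.093, -0.0], [-0.093, -0.996, 0.0], [-0.0, -0.0, -1.0]]
wrist_force: [0.2, 0.1, 0.1]
width: 36.9
```

```bash
python3 - <<'E'
from h import *
to(446,-328,71)
E
```

```text
t 42.8 tcp [ 446.3 -327.9  168.1] yaw deg -5.31 z [-0.  0. -1.] F [0.2 0.1 0.1] w 36.9 q6 0.97
shift tool [-0.3  0.2 97.1]
```

Request:
send_rows(
  moves=[0,0,0.03,0,0,0,0.03,0,0,0,0.025,0,0,0,0.012,0,0,0,0,0,0,0,0,0],
)

```text
clock: 43.4
tcp_pos: [446.4, -328.2, 72.4]
ee_rot: [[0.996, -0.093, 0.001], [-0.093, -0.996, -0.001], [0.001, 0.001, -1.0]]
wrist_force: [0.2, 0.2, -0.3]
width: 43.8
```

Request:
send_rows(
  moves=[0,0,0,0,0,0,0,0,0,0,0,0,0,0,0,0,0,0,0,0,0,0,0,0,0,0,0,0],
  claw=0,
  newtons=25,
)

```text
clock: 44.1
tcp_pos: [446.1, -328.0, 71.6]
ee_rot: [[0.996, -0.093, 0.0], [-0.093, -0.996, -0.0], [0.0, 0.0, -1.0]]
wrist_force: [0.0, 0.4, 2.8]
width: 11.9
```

Request:
send_rows(
  moves=[0,0,-0.01,0,0,0,-0.015,0,0,0,-0.025,0,0,0,-0.03,0,-0.0025,-0.0412,0,0,-0.0025,-0.0412,0,0,-0.0025,-0.0412,0,0,-0.0025,-0.0412,0,0,-0.0025,-0.0412,0,0,-0.0025,-0.0412,0,0,-0.0025,-0.0412,0,0,-0.0025,-0.0412,0,0,-0.0025,-0.0412,0,0,-0.0025,-0.0412,0,0,-0.0025,-0.0412,0,0,-0.0025,-0.0412,0,0,0,0,0,3,0,0,0,0,0,0,0,0,0,0,0,0],
)

```text
clock: 46.1
tcp_pos: [462.3, 166.5, 151.8]
ee_rot: [[0.989, -0.145, 0.001], [-0.145, -0.989, 0.0], [0.001, -0.0, -1.0]]
wrist_force: [-0.4, -0.3, -1.3]
width: 11.9
```

```bash
python3 - <<'E'
from h import *
s=st();to(462,166.5,104)
im=[]
for i in range(4): f=shot('side'); im.append(f['image'].astype(float))
f['image']=np.mean(im,0)
B=(481,287.8,-.145)
overlay(f,[recsegs(s,(0,0,58.6)),(rect(-44,38,-128,-118,37),B,(255,0,0))],(225,200,315,300),7,'b1.png',1.3)
E
```

```text
t 46.1 tcp [462.3 166.5 151.8] yaw deg -8.36 z [ 0.001  0.    -1.   ] F [-0.4 -0.3 -1.3] w 11.9 q6 1.99
t 46.1 tcp [462.3 166.5 151.8] yaw deg -8.36 z [ 0.001  0.    -1.   ] F [-0.4 -0.3 -1.3] w 11.9 q6 1.99
shift tool [-0.3  0.  47.8]
```

View pics/b1.png

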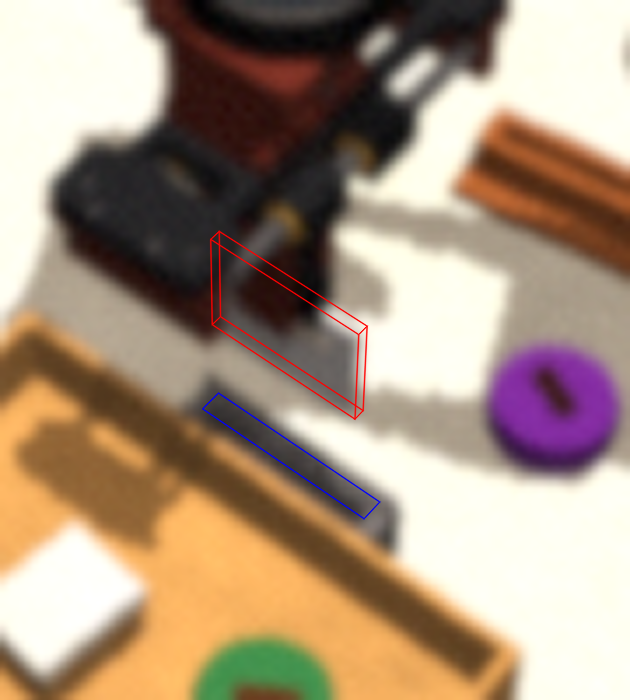

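Request:
send_rows(
  moves=[0,0,0.02,0,0,0,0.018,0,0,0,0.01,0,0,0,0,0,0,0,0,0],
)

```text
clock: 46.8
tcp_pos: [462.2, 167.1, 103.8]
ee_rot: [[0.989, -0.145, 0.0], [-0.145, -0.989, 0.0], [0.0, -0.0, -1.0]]
wrist_force: [-0.2, 0.4, -0.7]
width: 11.7
```

```bash
python3 - <<'E'
from h import *
s=st();S=load('sideavg.npz')
im=[]
for i in range(6): f=shot('side'); im.append(f['image'].astype(float))
f['image']=np.mean(im,0)
B=(481,287.8,-.145)
roi=(240,235,290,290)
it=[recsegs(s,(0,0,58.6)),(rect(-44,38,-128,-118,37),B,(255,0,0))]
for n,F,i in(('e1',f,[]),('e2',f,it),('e3',S,it[1:])): overlay(F,i,roi,8,n+'.png',1.8)
A=[cv2.imread(f'pics/e{i}.png') for i in(1,2)];cv2.imwrite('pics/e.png',np.hstack(A))
E
```

```text
t 46.8 tcp [462.2 167.1 103.8] yaw deg -8.34 z [ 0.  0. -1.] F [-0.2  0.4 -0.7] w 11.7 q6 1.99
```

View pics/e.png

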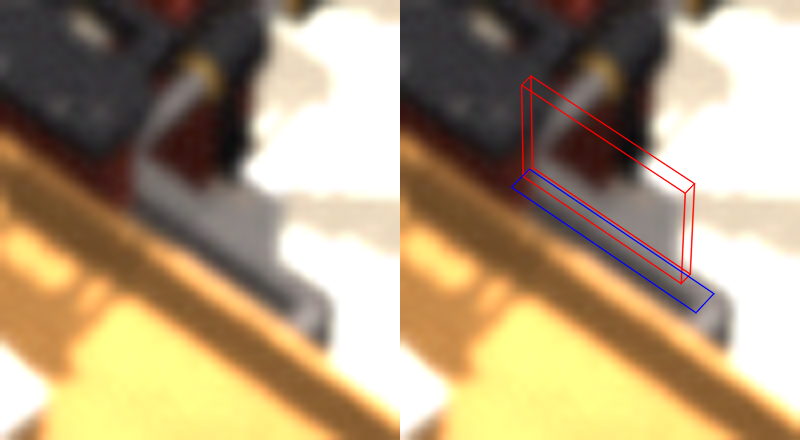

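View pics/e3.png

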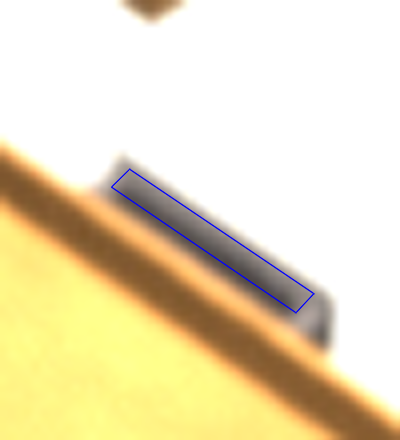

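Request:
send_rows(
  moves=[0,0,0.003,0,0,0,0.003,0,0,0,0.003,0,0,0,0,0],
)

```text
clock: 47.5
tcp_pos: [461.7, 167.1, 93.4]
ee_rot: [[0.989, -0.145, -0.001], [-0.145, -0.989, -0.0], [-0.001, 0.001, -1.0]]
wrist_force: [-1.0, 0.3, -0.2]
width: 11.8
```

Request:
send_rows(
  moves=[0,0,0.002,0,0,0,0,0],
)

```text
clock: 47.7
tcp_pos: [462.0, 167.2, 92.0]
ee_rot: [[0.989, -0.145, -0.0], [-0.145, -0.989, -0.0], [-0.0, 0.0, -1.0]]
wrist_force: [-1.1, 0.3, -0.5]
width: 12.0
```

Bottom edge is about 3.5 mm below the mouth with no contact force; continuing.

Request:
send_rows(
  moves=[0,0,0.003,0,0,0,0.002,0,0,0,0,0],
)

```text
clock: 48.0
tcp_pos: [461.8, 167.1, 86.8]
ee_rot: [[0.989, -0.145, -0.001], [-0.145, -0.989, -0.0], [-0.001, 0.0, -1.0]]
wrist_force: [0.3, -0.6, -0.7]
width: 12.0
```

Request:
send_rows(
  moves=[0,0,0.003,0,0,0,0.002,0,0,0,0,0],
)

```text
clock: 48.3
tcp_pos: [461.8, 167.1, 81.8]
ee_rot: [[0.989, -0.145, -0.001], [-0.145, -0.989, -0.0], [-0.001, 0.0, -1.0]]
wrist_force: [-0.5, -0.3, -0.3]
width: 11.6
```

Request:
send_rows(
  moves=[0,0,0.003,0,0,0,0.003,0,0,0,0.003,0,0,0,0,0],
)

```text
clock: 48.7
tcp_pos: [461.7, 167.1, 72.5]
ee_rot: [[0.989, -0.145, -0.001], [-0.145, -0.989, -0.0], [-0.001, 0.0, -1.0]]
wrist_force: [-0.2, 0.0, 0.0]
width: 11.4
```

Request:
send_rows(
  moves=[0,0,0.002,0,0,0,0.001,0,0,0,0,0],
)

```text
clock: 49.0
tcp_pos: [462.2, 167.2, 70.6]
ee_rot: [[0.989, -0.145, 0.0], [-0.145, -0.989, 0.0], [0.0, -0.0, -1.0]]
wrist_force: [-0.5, -0.2, 1.8]
width: 11.8
```

Request:
send_rows(
  moves=[0,0,0.0015,0,0,0,0,0,0,0,0,0],
)

```text
clock: 49.3
tcp_pos: [462.3, 167.3, 70.6]
ee_rot: [[0.989, -0.145, 0.001], [-0.145, -0.989, 0.0], [0.001, -0.001, -1.0]]
wrist_force: [-4.7, -1.7, 10.0]
width: 12.3
```

```bash
python3 - <<'E'
from h import *
s=st()
im=[]
for i in range(4): f=shot('side'); im.append(f['image'].astype(float))
f['image']=np.mean(im,0)
overlay(f,[],(225,210,310,300),8,'b2.png',1.3)
E
```

```text
t 49.3 tcp [462.3 167.3  70.6] yaw deg -8.33 z [ 0.001  0.    -1.   ] F [-4.7 -1.7 10. ] w 12.3 q6 1.99
```

View pics/b2.png

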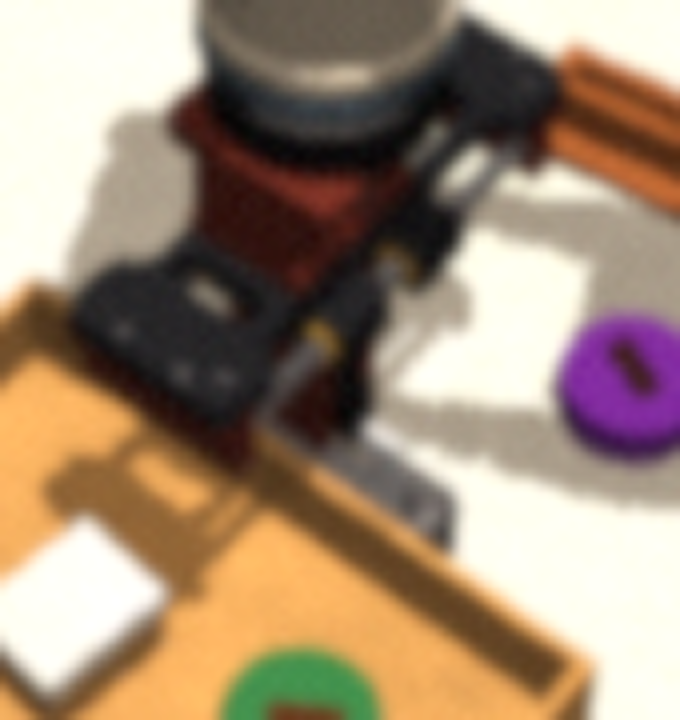

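Request:
send_rows(
  moves=[0,0,0,0,0,0,0,0,0,0,0,0,0,0,0,0,0,0,-0.01,0,0,0,-0.03,0,0,0,-0.04,0,0,0,-0.04,0,0,0.04,-0.03,0,0,0.05,0,0,0,0.05,0,0,0,0.05,0,0,0,0.05,0,0,0,0.05,0,0,0,0.05,0,0,0,0,0,0,0,0,0,0,0,0,0,0],
  claw=0.3,
)

```text
clock: 51.3
tcp_pos: [413.0, -168.4, 219.2]
ee_rot: [[0.99, -0.144, 0.001], [-0.144, -0.99, 0.0], [0.0, -0.0, -1.0]]
wrist_force: [0.2, 0.5, 0.7]
width: 26.3
```

```bash
python3 - <<'E'
from h import *
s=st()
im=[];jm=[]
for i in range(4): f=shot('side'); im.append(f['image'].astype(float)); g=shot('top'); jm.append(g['image'].astype(float))
f['image']=np.mean(im,0);g['image']=np.mean(jm,0)
overlay(f,[],(160,110,370,370),3,'f1.png',1.3)
overlay(g,[],(120,130,400,280),2.8,'f2.png',1.4)
overlay(g,[],(185,200,240,260),10,'f3.png',1.4)
E
```

```text
t 51.3 tcp [ 413.  -168.4  219.2] yaw deg -8.28 z [ 0.001  0.    -1.   ] F [0.2 0.5 0.7] w 26.3 q6 1.25
```

View pics/f1.png

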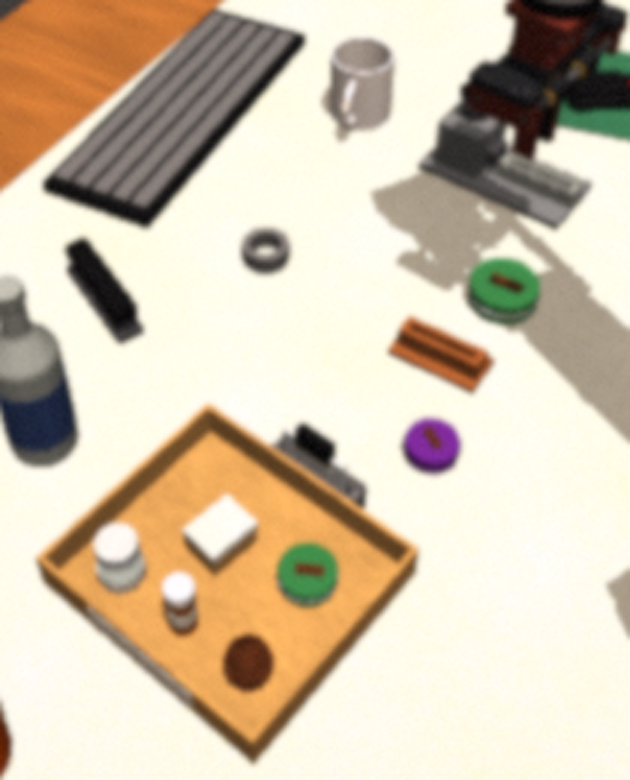

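View pics/f2.png

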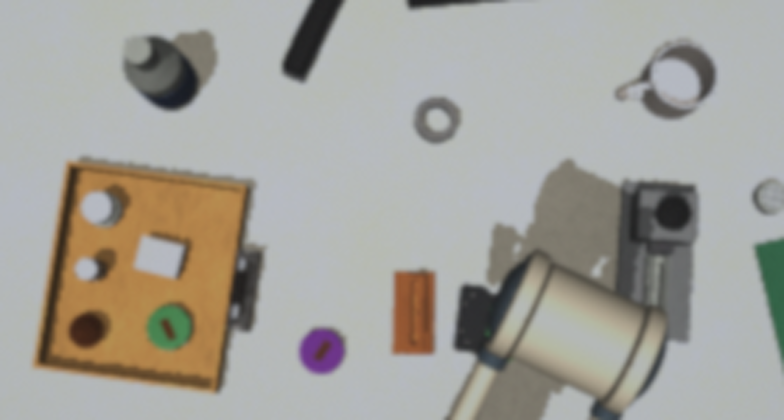

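View pics/f3.png

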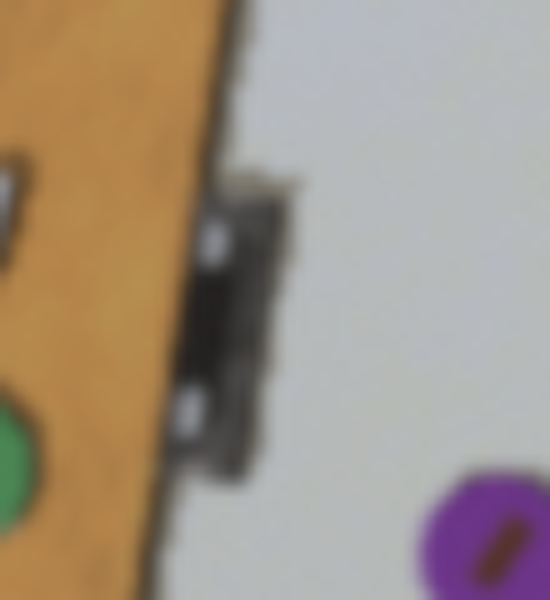

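```bash
python3 - <<'E'
from h import *
print(ctrl.hand_in()); st()
E
```

```text
the job is handed in; nothing more can be done
None
the job is handed in; nothing more can be done
```

The job is done and handed in at about 52 s of the 210 s allowed; the hand-in gives no verdict.

- **Specimens:** All five were present (dish, carton, jar, vial, cone), and I placed them in the box. The dish I took was the smaller of the two green ones, not the purple one. I picked it from the whole top view and the first enlarged crop, without a separate close-up of it alone.
- **Punch:** The plate went down to the floor of the punch slot. I held the plunger on its stop at 13–17 N for about 1.8 s, then let it come up.
- **Record holder:** The plate met the holder floor at the expected height, with about 10 N of contact. I released it and moved the arm clear.

**Last pictures:** Both cameras show all five specimens inside the walls and the plate upright and centred in its holder. The tape, the bystanders in view and the look-alike dishes are where they were. I did not look in the final pictures for the spray bottle and the mouse, which were cropped or partly hidden.

**Checks that disagreed or fell short:**
- The two cameras' position estimates differed by 3–5 mm for the box and punch. I settled both insertions by contact force, and neither jammed.
- I did not confirm the plunger coming up from the side, because the arm hid it. From the top it looks as it did at the start.

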